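Sort the tester's spindles by length into their sloped rows

ROBOT

A 6-joint arm with a two-finger parallel gripper is mounted at the origin on the work surface. World frame = base frame: x ahead of the robot, y to its left, z up, the work surface at z = 0. Lengths are in m, angles in rad, forces in N, time in s.
With the tool pointing down it reaches from about 0.325 to 0.85 m from the base axis. Payload 15.5 kg.
Tool frame: the origin (TCP) lies on the centre line of the jaws, within the pads' length; the fingertips stand 25 mm ahead of it and the grasp point (between the pads) lies 6 mm ahead of it; z points along the fingers, y is the direction in which the jaws open and shut (so a half turn about z gives the same grasp; the last joint's range is limited). The gripper opens to 91 mm and grips with 3 to 60 N. Pads are 32 mm wide; open, the fingers measure 118 mm over their backs; the gripper's body (76 mm by 178 mm) begins 60 mm behind the grasp point.
Start: joints at [-1.333, 0.494, 1.345, -0, 1.302, -0.096], TCP at [0.204, -0.591, 0.239] pointing down, gripper open.
Joint ranges: [-2.91, 2.91], [-0.82, 2.16], [0.22, 2.67], [-1.22, 4.37], [0.12, 2.79], [-3.08, 3.08]. Speed limits (rad/s): [1.89, 1.89, 2.57, 3.01, 3.01, 3.01].

INTERFACE

Orientations are given as a unit quaternion [x, y, z, w].
In Python, from station import bot, get_image gives the robot as it stands.
- The arm moves only by the shell command python3 -m crank 'ROWS' [OPENING] [FORCE]. ROWS is a JSON object of lists of equal length, an entry for each row: "delta_pos": the shift along the tool's x, y, z in m, a list of three; "turn": the turn about the tool's z in rad. In form: {"delta_pos": [[dx, dy, dz], ...], "turn": [turn, ...]}. A call has exactly 5 rows; each row shifts and turns the pose as measured when the row begins, along the tool's axes as they then stand; what a row does not reach is not made up. A row lasts 1/10 s, in which the tool goes at most 50 mm and 8.59 degrees, less where a joint would pass 70% of its speed; a pose out of reach is approached as far as the arm can. A call with a gripper value outside its range is refused whole. OPENING is the opening, from 0 (shut) to 1 (fully open), set as the call begins (- or left out, the last holds). The fingers move at their own pace and stop on an object; FORCE is the grip in N (left out, the last holds). Time passes only in rows, so rows that do not move let the fingers close, or fill a call up. It gives the time, the measured TCP pose, the force and the opening at its end, in the units of the state.
- bot.get_state(): the state, without advancing time (a new reading comes with each control period).
- get_image(name): name is "scene" or "side" or "wrist"; returns a dict with "pixels" (480x640x3 uint8, red, green, blue), "intrinsics" (3x3 intrinsics, pixels), "pose" (4x4, takes a point from camera to world coordinates). Camera axes: x right, y up, looking along -z (the intrinsics and any distortion apply to the point x, -y, -z); pixel columns grow to the right and rows downward; lengths in m; the calibration is good to about 2 mm. A picture is of the moment at which its call begins. There is no depth.
- bot.job_done(): hands the job in, once; it reports no verdict.
The state is a dict: "time_s": time; "joint_positions": joint angles; "qd": joint speeds; "joint_efforts": joint torques, N m; "ee_pos": TCP position; "eef_rot": TCP orientation; "wrist_force": force on the tool from outside, world axes, zero at the start; "ft_torque": the same for the moment, N m; "finger_gap": finger opening in m.
Only numpy, scipy, OpenCV 4.12 (cv2) and the standard library are available. Lean on these libraries where they do the work, as an engineer would, in place of code of your own. Each camera call takes 0.05 s, during which the arm holds its last target. There are 200 camera calls.

TASK

Sort the three loose spindles on the enamel tray by length: lay each one in a free cradle of the row made for its length on the sloped rack, so that it rests properly in both saddles. Leave the long spindle that is already in the rack where it is, keep clear of the light bar above the rows, and do not disturb the yo-yo, the tin or the bearing.

Things in the scene. Friction and masses are not known exactly. Their poses are not given: they have to be found in the camera images.
- spindle_short_a: look-alike test spindle: a round 10 mm steel rod 80 mm long with a square brass drive block in its middle (16 x 16 mm, 26 mm long along the rod), 83 g. Origin at the centre of the block, which is also the middle of the rod; x runs along the rod (either end is the same); lies flat on the enamel tray on its block, loose, rod level
- spindle_short_b: look-alike test spindle: a round 10 mm steel rod 80 mm long with a square brass drive block in its middle (16 x 16 mm, 26 mm long along the rod), 83 g. Origin at the centre of the block, which is also the middle of the rod; x runs along the rod (either end is the same); lies flat on the enamel tray on its block, loose, rod level
- spindle_long_a: look-alike test spindle: a round 10 mm steel rod 110 mm long with a square brass drive block in its middle (16 x 16 mm, 26 mm long along the rod), 101 g. Origin at the centre of the block, which is also the middle of the rod; x runs along the rod (either end is the same); lies flat on the enamel tray on its block, loose, rod level
- spindle_long_b: look-alike test spindle: a round 10 mm steel rod 110 mm long with a square brass drive block in its middle (16 x 16 mm, 26 mm long along the rod), 101 g. Origin at the centre of the block, which is also the middle of the rod; x runs along the rod (either end is the same); already seated in long_cradle2; stays there
- short_cradle1 (a point): free cradle of the short row, for a spindle 80 mm long. The point is the centre of a properly seated spindle. x runs along the seated spindle, rising at 35 degrees to the level; y across; z square to the sloped deck, up and towards the side the tray is on. Open between the saddles for the fingers: the deck is 34 mm below the point along z. The next cradle is 62 mm away along y
- short_cradle2 (a point): free cradle of the short row, for a spindle 80 mm long. The point is the centre of a properly seated spindle. x runs along the seated spindle, rising at 35 degrees to the level; y across; z square to the sloped deck, up and towards the side the tray is on. Open between the saddles for the fingers: the deck is 34 mm below the point along z. The next cradle is 62 mm away along y
- long_cradle1 (a point): free cradle of the long row, for a spindle 110 mm long. The point is the centre of a properly seated spindle. x runs along the seated spindle, rising at 35 degrees to the level; y across; z square to the sloped deck, up and towards the side the tray is on. Open between the saddles for the fingers: the deck is 34 mm below the point along z. The next cradle is 62 mm away along y
- long_cradle2 (a point): occupied cradle of the long row, for a spindle 110 mm long. The point is the centre of a properly seated spindle. x runs along the seated spindle, rising at 35 degrees to the level; y across; z square to the sloped deck, up and towards the side the tray is on. Open between the saddles for the fingers: the deck is 34 mm below the point along z. The next cradle is 62 mm away along y
- row_short: fixed grey sloped row (120 mm wide) with two orange cradles for 80 mm spindles. The rod's ends lie in two V saddles (45 degree sides, 22 mm wide at the mouth, rim 4 mm above the rod's axis), each from 11 mm inside the rod's end to 4 mm beyond it, between end stops 88 mm apart that rise 3 mm above the axis. Origin at the centre of its underside, x level, towards the high side of the slope
- row_long: fixed grey sloped row (120 mm wide) with two orange cradles for 110 mm spindles. The rod's ends lie in two V saddles (45 degree sides, 22 mm wide at the mouth, rim 4 mm above the rod's axis), each from 11 mm inside the rod's end to 4 mm beyond it, between end stops 118 mm apart that rise 3 mm above the axis. Origin at the centre of its underside, x level, towards the high side of the slope
- rack: fixed black base, 170 x 290 x 10 mm, origin at the centre of its underside, x towards the high side, y along the two rows on it (in either order). A 12 mm light bar runs along y above the origin, centre 201 mm up, on 10 mm posts at y = +-138 mm: 20 mm behind (+x) and 110 mm above each cradle's point, so an upright gripper cannot reach down to a cradle's middle; one tilted square to the deck can
- tray: fixed white enamel tray with chipped rim, 400 x 350 mm, 18 mm high, walls and floor 3 mm; origin at the centre of its underside; its inner floor is 3 mm above that
- tester: fixed grey spin tester on the tray's far part, 120 x 160 x 80 mm with a rotor and knob on top (122 mm in all), origin at the centre of its underside
- yoyo: lime yo-yo lying on its side, 56 mm across, 42 mm high, origin at the centre of its underside; bystander
- tin: round tin of spare axles, 69 mm across, 30 mm high, origin at the centre of its underside; bystander
- bearing: cobalt ceramic ring bearing lying flat, 22 mm across, 7 mm high, origin at the centre of its underside; bystander

How it is judged:
At the end, for the whole second after the job is handed in: Both 80 mm spindles lie in the short row (either cradle), the loose 110 mm one in the free long cradle, the other long one in its own: each middle within 8 mm of its cradle's point, each rod within 0.1 rad of its line, all released and at rest (under 20 mm/s) ((((distance between spindle_short_a and short_cradle1 below 0.008 m and angle between the x axis of spindle_short_a and the x axis of short_cradle1, either way round below 0.1 rad) and (distance between spindle_short_b and short_cradle2 below 0.008 m and angle between the x axis of spindle_short_b and the x axis of short_cradle2, either way round below 0.1 rad)) or ((distance between spindle_short_a and short_cradle2 below 0.008 m and angle between the x axis of spindle_short_a and the x axis of short_cradle2, either way round below 0.1 rad) and (distance between spindle_short_b and short_cradle1 below 0.008 m and angle between the x axis of spindle_short_b and the x axis of short_cradle1, either way round below 0.1 rad))) and distance between spindle_long_a and long_cradle1 below 0.008 m and angle between the x axis of spindle_long_a and the x axis of long_cradle1, either way round below 0.1 rad and distance between spindle_long_b and long_cradle2 below 0.008 m and angle between the x axis of spindle_long_b and the x axis of long_cradle2, either way round below 0.1 rad and linear speed of each of spindle_short_a, spindle_short_b, spindle_long_a, spindle_long_b below 0.02 m/s); the robot touches nothing.
It fails at once if the yo-yo, the tin or the bearing was moved (over 20 mm) (distance of any of yoyo, tin, bearing from where it was at the start of the episode above 0.02 m).
It fails at once if the spindle already in the rack was moved (over 15 mm) (distance of spindle_long_b from where it was at the start of the episode above 0.015 m).
It fails at once if the light bar or its rack base was struck (over 20 N) (contact force between any of the arm, the fingers and rack above 20 N).
It also fails if it takes over 64 s, if anything falls off the work surface, if the arm or the gripper's body presses on something with over 40 N, if the wrist force passes 120 N, or if a joint passes its speed limit or range.

## Working session

There is one attempt and no reset: what is moved stays moved. The work goes in short steps, Python scripts to look and compute and a shell command to move; the robot and the scene stay as the last step left them, time stands still between calls to the robot, and variables do not carry over. Pictures are saved under pics/ and viewed, about 8 in all and at most 12, crops included, and the job is handed in when it is done.

```bash
mkdir -p pics; ls; python3 - <<'E'
from station import bot, get_image
import cv2, numpy as np
print(bot.get_state())
for n in ("scene","side"):
    g=get_image(n); cv2.imwrite(f"pics/{n}0.png",g["pixels"][:,:,::-1]); np.savez(f"{n}0.npz",**g); print(n,g["intrinsics"].tolist(),np.round(g["pose"],4).tolist(),[k for k in g])
E
```

```text
pics
{'time_s': 0.0, 'joint_positions': array([-1.33349058e+00,  4.94208275e-01,  1.34614222e+00,  5.31061603e-06,
        1.30252056e+00, -9.54952669e-02]), 'qd': array([0.00049474, 0.00010355, 0.00134149, 0.00087474, 0.00126074,
       0.00065763]), 'joint_efforts': array([-3.12218319e-03, -8.78828645e+01, -3.81851828e+01,  7.05439411e-02,
        5.34662814e-02, -1.30160313e-05]), 'ee_pos': array([ 0.20410381, -0.59034928,  0.2383189 ]), 'eef_rot': array([ 9.86187267e-01,  1.65632923e-01, -4.27312984e-05, -6.37776366e-04]), 'wrist_force': array([-0.15577377,  0.12785124,  0.73978983]), 'ft_torque': array([ 0.01942403, -0.00207603, -0.05325736]), 'finger_gap': 0.09122578449855889}
scene [[460.8581025796954, 0.0, 317.12315907335653], [0.0, 460.8581025796954, 233.1852527540337], [0.0, 0.0, 1.0]] [[-0.4148, -0.6633, 0.6228, 1.2093], [0.9099, -0.2957, 0.291, 0.3226], [-0.0089, 0.6874, 0.7262, 0.769], [0.0, 0.0, 0.0, 1.0]] ['pixels', 'intrinsics', 'pose']
side [[596.5233411524774, 0.0, 326.2928574815312], [0.0, 596.5233411524774, 235.51687683576785], [0.0, 0.0, 1.0]] [[-0.903, 0.2981, -0.3095, 0.289], [-0.4294, -0.652, 0.625, 0.645], [-0.0155, 0.6972, 0.7167, 0.7801], [0.0, 0.0, 0.0, 1.0]] ['pixels', 'intrinsics', 'pose']
```

View pics/scene0.png

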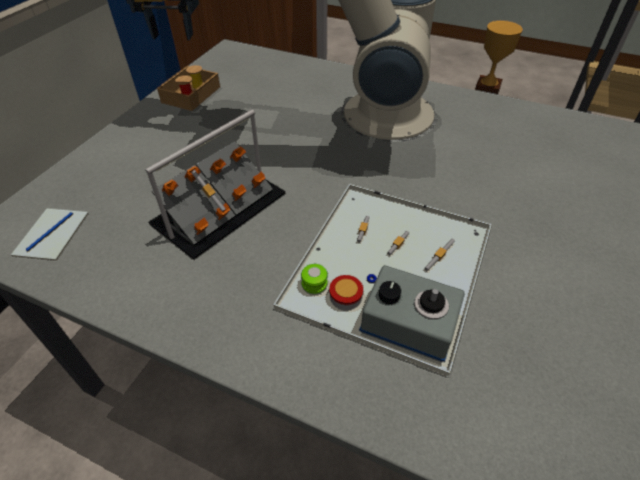

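View pics/side0.png

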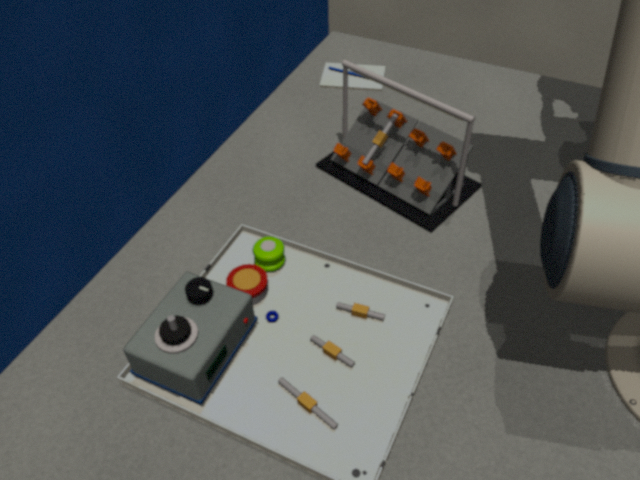

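```bash
cat > h.py <<'E'
import numpy as np, cv2
def load(n): return dict(np.load(n))
def ray(g,uv):
    K,P=g["intrinsics"],g["pose"]
    d=np.array([(uv[0]-K[0,2])/K[0,0],-(uv[1]-K[1,2])/K[1,1],-1.]); d=P[:3,:3]@d
    return P[:3,3],d/np.linalg.norm(d)
def onz(g,uv,z):
    o,d=ray(g,uv); return o+d*(z-o[2])/d[2]
def tri(g1,a,g2,b):
    o1,d1=ray(g1,a);o2,d2=ray(g2,b)
    t=np.linalg.lstsq(np.c_[d1,-d2],o2-o1,rcond=None)[0]
    p,q=o1+d1*t[0],o2+d2*t[1]; return (p+q)/2,np.linalg.norm(p-q)
def blobs(g,lo,hi,amin=15):
    hsv=cv2.cvtColor(g["pixels"],cv2.COLOR_RGB2HSV)
    n,l,s,c=cv2.connectedComponentsWithStats(cv2.inRange(hsv,lo,hi))
    return [(np.round(c[i],1),int(s[i,4])) for i in range(1,n) if s[i,4]>=amin]
E
python3 - <<'E'
from h import *
np.set_printoptions(precision=4,suppress=True)
for n in("scene0","side0"):
    g=load(n+".npz"); 
    print(n)
    for lo,hi in (((3,100,70),(14,255,255)),((15,100,70),(24,255,255))):
        for c,a in blobs(g,lo,hi): print(lo[0],c,a,onz(g,c,.014)[:2])
for n,(x,y,w,h) in {"scene0":(140,100,160,160),"side0":(310,50,180,180)}.items():
    im=cv2.cvtColor(load(n+".npz")["pixels"],cv2.COLOR_RGB2BGR)
    globals()[n]=cv2.resize(im[y:y+h,x:x+w],(400,400),interpolation=cv2.INTER_CUBIC)
a=np.hstack([scene0,side0]); cv2.imwrite("pics/rack.png",a)
E
```

```text
scene0
3 [239.  151.7] 98 [ 0.3709 -0.3002]
3 [218.6 164.2] 99 [ 0.4397 -0.3211]
3 [192.5 170.9] 88 [ 0.4909 -0.368 ]
3 [259. 177.] 96 [ 0.4424 -0.1976]
3 [170.  185.1] 122 [ 0.5609 -0.3869]
3 [239.5 190.1] 104 [ 0.5063 -0.2169]
3 [223.3 209.4] 94 [ 0.5818 -0.2161]
3 [201.2 224.1] 125 [ 0.6444 -0.2361]
3 [346.1 286.7] 117 [0.674  0.1359]
15 [504.5  27.5] 437 [-0.7318  0.2279]
15 [592.5  67. ] 106 [-0.5234  0.5505]
15 [191.1  76.9] 505 [ 0.0793 -0.6624]
15 [624.6  70.5] 273 [-0.5395  0.649 ]
15 [492.   79.8] 105 [-0.2999  0.256 ]
15 [588.4  80.9] 22 [-0.4169  0.5424]
15 [613.9 101. ] 899 [-0.3158  0.6192]
15 [177.3  90.7] 26 [ 0.172  -0.6504]
15 [208.5 189.4] 97 [ 0.5353 -0.2889]
15 [363.2 226.8] 64 [0.5007 0.1078]
15 [398.4 241.3] 76 [0.511  0.1947]
15 [440.3 252.7] 75 [0.5062 0.2874]
15 [345.9 287.8] 291 [0.6767 0.1365]
side0
3 [370.9 103.8] 149 [ 0.7071 -0.4433]
3 [396.6 115.8] 133 [ 0.6371 -0.4228]
3 [417.4 135.3] 177 [ 0.5711 -0.3733]
3 [342.  150.8] 172 [ 0.6956 -0.2584]
3 [445.1 148.8] 181 [ 0.5033 -0.3526]
3 [366.  164.2] 167 [ 0.6332 -0.2384]
3 [395.8 170.6] 193 [ 0.5712 -0.2443]
3 [422.5 184.7] 196 [ 0.5087 -0.2256]
3 [247.7 277.5] 242 [0.6978 0.1209]
15 [379.6 138. ] 150 [ 0.641  -0.3314]
15 [246.3 278.7] 421 [0.6986 0.1241]
15 [359.6 310.3] 187 [0.5    0.1052]
15 [331.1 349.7] 200 [0.5099 0.1912]
15 [306.2 401.3] 222 [0.5054 0.2836]
```

View pics/rack.png

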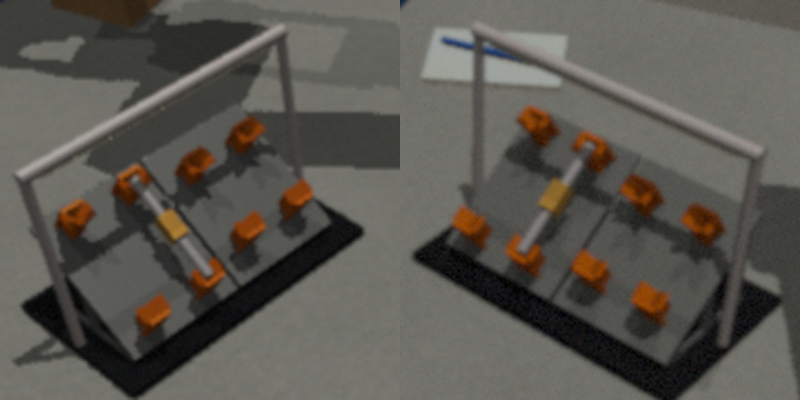

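```bash
python3 - <<'E'
from h import *
np.set_printoptions(precision=4,suppress=True)
g,s=load("scene0.npz"),load("side0.npz")
pr={"s1hi":((239,151.7),(445.1,148.8)),"s1lo":((259,177),(422.5,184.7)),"s2hi":((218.6,164.2),(417.4,135.3)),"s2lo":((239.5,190.1),(395.8,170.6)),
"l2hi":((192.5,170.9),(396.6,115.8)),"l2lo":((223.3,209.4),(366,164.2)),"l1hi":((170,185.1),(370.9,103.8)),"l1lo":((201.2,224.1),(342,150.8)),"l2blk":((208.5,189.4),(379.6,138)),
"pA":((363.2,226.8),(359.6,310.3)),"pB":((398.4,241.3),(331.1,349.7)),"pC":((440.3,252.7),(306.2,401.3))}
P={}
for k,(a,b) in pr.items():
    P[k],e=tri(g,a,s,b); print(k,P[k],round(e,4))
for k in("s1","s2","l2","l1"):
    d=P[k+"hi"]-P[k+"lo"]; print(k,(P[k+"hi"]+P[k+"lo"])/2,d/np.linalg.norm(d),np.linalg.norm(d))
# spindle direction in side: non-white pixels near
for n,G,cs in(("scene",g,((363.2,226.8),(398.4,241.3),(440.3,252.7))),("side",s,((359.6,310.3),(331.1,349.7),(306.2,401.3)))):
  im=G["pixels"].astype(float)
  for c in cs:
    u,v=np.meshgrid(range(640),range(480)); m=(np.hypot(u-c[0],v-c[1])<45)
    gray=cv2.cvtColor(G["pixels"],cv2.COLOR_RGB2GRAY); med=np.median(gray[m])
    mm=(m&(gray<med-25)).astype(np.uint8); n_,l,st,cc=cv2.connectedComponentsWithStats(mm)
    k=l[int(c[1]),int(c[0])]; 
    if k==0: print("none",med); continue
    pts=np.argwhere(l==k)[:,::-1].astype(float); w=np.array([onz(G,p,.011)[:2] for p in pts])
    r=cv2.minAreaRect(w.astype(np.float32)*1000); _,V=np.linalg.eigh(np.cov((w-w.mean(0)).T)); d=V[:,1]; t=(w-w.mean(0))@d
    print(n,len(pts),w.mean(0),"dir deg",np.degrees(np.arctan2(d[1],d[0]))%180,"len",np.ptp(t),r)
E
python3 -m crank '{"delta_pos":[[0,0.04,0],[0,0.05,0],[0,0.05,0],[0,0.05,0],[0,0.05,0]],"turn":[0,0,0,0,0]}'
python3 -m crank '{"delta_pos":[[0,0.04,0],[0,0.05,0],[0,0.05,0],[0,0.05,0],[0,0.05,0]],"turn":[0,0,0,0,0]}'
python3 -c "
from station import bot;print(bot.get_state()['joint_positions'])"
```

```text
s1hi [ 0.4762 -0.223   0.1109] 0.0043
s1lo [ 0.4938 -0.1636  0.0662] 0.0035
s2hi [ 0.5356 -0.2419  0.1102] 0.0044
s2lo [ 0.5523 -0.1824  0.0651] 0.0034
l2hi [ 0.5892 -0.2741  0.1189] 0.0031
l2lo [ 0.6146 -0.1886  0.0551] 0.0032
l1hi [ 0.6494 -0.2908  0.119 ] 0.0039
l1lo [ 0.6737 -0.2078  0.0548] 0.0032
l2blk [ 0.6043 -0.2272  0.0933] 0.004
pA [0.5001 0.1067 0.0143] 0.0023
pB [0.5101 0.1932 0.0143] 0.0033
pC [0.5057 0.2858 0.0146] 0.0036
s1 [ 0.485  -0.1933  0.0886] [-0.2308 -0.7777  0.5848] 0.07632406451829618
s2 [ 0.5439 -0.2122  0.0876] [-0.2193 -0.7776  0.5893] 0.07649889755074148
l2 [ 0.6019 -0.2314  0.087 ] [-0.2317 -0.7796  0.5818] 0.10957205977266064
l1 [ 0.6616 -0.2493  0.0869] [-0.2257 -0.7705  0.5962] 0.10765545084914169
scene 203 [0.5068 0.1083] dir deg 6.462031217734392 len 0.09122463204037587 ((505.6310729980469, 108.010986328125), (90.54661560058594, 21.049203872680664), 10.96652603149414)
scene 225 [0.515  0.1939] dir deg 168.19891060937863 len 0.09004679992539423 ((514.2528076171875, 194.45936584472656), (22.109539031982422, 89.89454650878906), 83.23289489746094)
scen
[... 338 characters left out ...]
682891846)
side 516 [0.5081 0.1917] dir deg 166.34674280815477 len 0.08207190569022138 ((508.87689208984375, 191.33856201171875), (23.1732234954834, 82.1239013671875), 77.21701049804688)
side 728 [0.5033 0.2842] dir deg 162.9357074130616 len 0.11259357256250833 ((504.8006591796875, 283.6331787109375), (20.64143180847168, 112.5588607788086), 68.66776275634766)
time_s: 0.6
ee_pos: [0.2797, -0.8081, 0.2364]
eef_rot: [0.986, 0.165, -0.0, -0.004]
wrist_force: [0.6, -1.5, 0.4]
finger_gap: 0.0913
time_s: 1.1
ee_pos: [0.3147, -0.9077, 0.1831]
eef_rot: [0.985, 0.165, 0.008, 0.039]
wrist_force: [0.2, 0.4, 0.4]
finger_gap: 0.0912
[-1.30185727  1.09768316  0.2223555   0.00789263  1.7426138  -0.06172279]
```

```bash
python3 -m crank '{"delta_pos":[[0,0.05,0],[0,0.05,0],[0,0.05,0],[0,0.05,0],[0,0.05,0]],"turn":[0,0,0,0,0]}'
python3 -c "
from station import bot;print(bot.get_state()['joint_positions'])"
python3 -m crank '{"delta_pos":[[0,0.05,0],[0,0.05,0],[0,0.05,0],[0,0.05,0],[0,0.05,0]],"turn":[0,0,0,0,0]}'
python3 -c "
from station import bot;print(bot.get_state()['joint_positions'])"
```

```text
time_s: 1.6
ee_pos: [0.3351, -0.9669, 0.1641]
eef_rot: [0.979, 0.164, 0.022, 0.123]
wrist_force: [-0.1, -0.5, 0.0]
finger_gap: 0.0911
[-1.30156504  1.12816492  0.22148519  0.01919025  1.54208315 -0.06093681]
time_s: 2.1
ee_pos: [0.3517, -1.0157, 0.1908]
eef_rot: [0.964, 0.161, 0.037, 0.207]
wrist_force: [0.3, 0.0, 0.5]
finger_gap: 0.0909
[-1.30208945  1.11970975  0.22137902  0.03072525  1.37790823 -0.06222355]
```

```bash
for i in 1; do python3 -m crank '{"delta_pos":[[0,-0.0455,-0.02],[0,-0.0455,-0.02],[0,-0.0455,-0.02],[0,-0.0455,-0.02],[0,-0.0455,-0.02]],"turn":[0,0,0,0,0]}';python3 -m crank '{"delta_pos":[[0,-0.0455,-0.02],[0,-0.0455,-0.02],[0,-0.0455,-0.02],[0,-0.0455,-0.02],[0,-0.0455,-0.02]],"turn":[0,0,0,0,0]}';python3 -m crank '{"delta_pos":[[0,-0.0455,-0.02],[0,-0.0455,-0.02],[0,-0.0455,-0.02],[0,-0.0455,-0.02],[0,-0.0455,-0.02]],"turn":[0,0,0,0,0]}'; done
python3 -c "
from station import bot;print(bot.get_state()['joint_positions'])"
```

```text
time_s: 2.6
ee_pos: [0.286, -0.827, 0.1871]
eef_rot: [0.964, 0.161, 0.037, 0.21]
wrist_force: [0.6, -2.2, 0.5]
finger_gap: 0.0914
time_s: 3.1
ee_pos: [0.2047, -0.5906, 0.1843]
eef_rot: [0.963, 0.161, 0.037, 0.212]
wrist_force: [0.1, -1.1, -0.1]
finger_gap: 0.091
time_s: 3.6
ee_pos: [0.1236, -0.3544, 0.1801]
eef_rot: [0.963, 0.161, 0.036, 0.215]
wrist_force: [-0.3, -0.7, 0.6]
finger_gap: 0.0909
[-1.48949716  0.12694214  2.32721565  0.39357713  0.28087143 -0.60699854]
```

```bash
python3 -m crank '{"delta_pos":[[0,-0.0455,-0.02],[0,-0.0455,-0.02],[0,-0.0455,-0.02],[0,-0.0455,-0.02],[0,-0.0455,-0.02]],"turn":[0,0,0,0,0]}'
python3 -c "
from station import bot;print(bot.get_state()['joint_positions'])"
```

```text
time_s: 4.1
ee_pos: [0.0624, -0.217, 0.1779]
eef_rot: [0.965, 0.163, 0.034, 0.205]
wrist_force: [-0.3, -0.7, 0.1]
finger_gap: 0.0913
[-2.05783629 -0.14554432  2.58608191  0.6667657   0.49978553 -1.38060582]
```

```bash
cat > w.py <<'E'
# usage: w.py "x y z" ["x y z"...] : per-row tool deltas for world waypoints; optional rod azimuth via az=deg
import sys, numpy as np
from station import bot
from scipy.spatial.transform import Rotation as R
np.set_printoptions(precision=4,suppress=True)
s=bot.get_state(); M=R.from_quat(s["eef_rot"]).as_matrix(); p=s["ee_pos"]; z=M[:,2]
print("t",round(s["time_s"],2),"pos",p,"grasp",p+.006*z,"gap",round(s["finger_gap"],4))
print("tilt vec deg",np.degrees([z[0],z[1]]),"tilt",round(np.degrees(np.arccos(-z[2])),1),"az",round(np.degrees(np.arctan2(z[1],z[0]))),"x-axis az",round(np.degrees(np.arctan2(M[1,0],M[0,0])),1),"elev",round(np.degrees(np.arcsin(M[2,0])),1),"q",s["joint_positions"].round(2))
turn=0
for a in sys.argv[1:]:
    if a[:3]=="az=":  # turn so tool x (or -x) has this world azimuth, level case or slope
        az=np.radians(float(a[3:])); h=np.array([np.cos(az),np.sin(az),0]); v=h.copy(); v[2]=-(h@z)/z[2]; v/=np.linalg.norm(v)
        w=M.T@v; turn=np.arctan2(w[1],w[0]); turn=(turn+np.pi/2)%np.pi-np.pi/2
        print("turn",round(turn,3),"or",round(turn-np.sign(turn)*np.pi,3),"rows",np.ceil(abs(turn)/.149),"q6",s["joint_positions"][5].round(2)); continue
    t=np.array(a.split(),float); d=M.T@(t-p); n=max(1,int(np.ceil(np.linalg.norm(d)/.0495))); print(a,"tool d",d,"rows",n,"each",d/n); p=t
E
python3 w.py "0.35 -0.2 0.22" "0.48 0.05 0.24" "0.25 0.85 0.22"
```

```text
t 4.1 pos [ 0.0624 -0.217   0.1779] grasp [ 0.0632 -0.2193  0.1725] gap 0.0913
tilt vec deg [  7.543  -22.0413] tilt 24.0 az -71 x-axis az 19.1 elev -0.1 q [-2.06 -0.15  2.59  0.67  0.5  -1.38]
0.35 -0.2 0.22 tool d [ 0.2772  0.0888 -0.0071] rows 6 each [ 0.0462  0.0148 -0.0012]
0.48 0.05 0.24 tool d [ 0.2047 -0.1686 -0.0973] rows 6 each [ 0.0341 -0.0281 -0.0162]
0.25 0.85 0.22 tool d [ 0.0449 -0.7675 -0.3198] rows 17 each [ 0.0026 -0.0451 -0.0188]
```

```bash
python3 -m crank '{"delta_pos":[[0.046,0.015,-0.001],[0.046,0.015,-0.001],[0.046,0.015,-0.001],[0.046,0.015,-0.001],[0.046,0.015,-0.001]],"turn":[0,0,0,0,0]}' | head -2
python3 -m crank '{"delta_pos":[[0.046,0.0,-0.005],[0.034,-0.028,-0.016],[0.034,-0.028,-0.016],[0.034,-0.028,-0.016],[0.034,-0.028,-0.016]],"turn":[0,0,0,0,0]}' | head -2
python3 w.py "0.05 0.88 0.22"
```

```text
time_s: 4.6
ee_pos: [0.1081, -0.2044, 0.1774]
time_s: 5.1
ee_pos: [0.1612, -0.1337, 0.1848]
t 5.1 pos [ 0.1612 -0.1337  0.1848] grasp [ 0.1618 -0.1354  0.1791] gap 0.091
tilt vec deg [  6.1137 -16.0461] tilt 17.4 az -69 x-axis az 18.8 elev 0.6 q [-0.79 -0.13  2.46 -0.24  0.54  0.65]
0.05 0.88 0.22 tool d [ 0.2225 -0.9398 -0.3293] rows 21 each [ 0.0106 -0.0448 -0.0157]
```

```bash
python3 -m crank '{"delta_pos":[[-0.026,-0.04,-0.013],[-0.026,-0.04,-0.013],[-0.026,-0.04,-0.013],[0,-0.045,-0.013],[0,-0.045,-0.013]],"turn":[0,0,0,0,0]}' | head -2
python3 w.py "0.35 0.1 0.2" "0.05 0.88 0.22"
```

```text
time_s: 5.6
ee_pos: [0.0557, -0.0166, 0.1876]
t 5.6 pos [ 0.0557 -0.0166  0.1876] grasp [ 0.0562 -0.0183  0.1819] gap 0.0914
tilt vec deg [  5.2052 -15.8054] tilt 16.9 az -72 x-axis az 18.9 elev -0.2 q [-1.04 -0.74  2.52 -0.07  1.07  0.22]
0.35 0.1 0.2 tool d [ 0.3162 -0.0106 -0.0173] rows 7 each [ 0.0452 -0.0015 -0.0025]
0.05 0.88 0.22 tool d [-0.0317 -0.7933 -0.2616] rows 17 each [-0.0019 -0.0467 -0.0154]
```

```bash
python3 -m crank '{"delta_pos":[[0.046,-0.001,-0.0025],[0.046,-0.001,-0.0025],[0.046,-0.001,-0.0025],[0.046,-0.001,-0.0025],[0.046,-0.0015,-0.0025]],"turn":[0,0,0,0,0]}' | head -2
python3 w.py "0.2 0.85 0.22"
```

```text
time_s: 6.1
ee_pos: [0.108, -0.0089, 0.1697]
t 6.1 pos [ 0.108  -0.0089  0.1697] grasp [ 0.1087 -0.0103  0.1639] gap 0.0912
tilt vec deg [  6.6669 -13.2237] tilt 15.0 az -63 x-axis az 19.1 elev 2.1 q [-1.71 -0.82  2.55  0.16  1.2  -0.51]
0.2 0.85 0.22 tool d [ 0.3691 -0.7461 -0.2361] rows 18 each [ 0.0205 -0.0415 -0.0131]
```

```bash
python3 -m crank '{"delta_pos":[[0.045,0,-0.01],[0.045,0,-0.01],[0.045,0,-0.01],[0.045,0,-0.01],[0.045,0,-0.01]],"turn":[0,0,0,0,0]}' | head -2
python3 w.py "0.2 0.85 0.22"
```

```text
time_s: 6.6
ee_pos: [0.1713, -0.0102, 0.1742]
t 6.6 pos [ 0.1713 -0.0102  0.1742] grasp [ 0.1729 -0.0112  0.1685] gap 0.0911
tilt vec deg [14.8361 -9.5034] tilt 17.9 az -33 x-axis az 21.0 elev 10.8 q [-2.01 -0.82  2.55  0.32  1.38 -0.83]
0.2 0.85 0.22 tool d [ 0.3376 -0.7726 -0.1788] rows 18 each [ 0.0188 -0.0429 -0.0099]
```

```bash
python3 w.py "0.1 -0.4 0.22"|tail -1; python3 -m crank '{"delta_pos":[[-0.02,0.04,0],[-0.02,0.045,0],[-0.02,0.045,0],[-0.015,0.045,0],[-0.01,0.045,0]],"turn":[0,0,0,0,0]}' | head -2
python3 w.py "0.1 -0.4 0.22"
```

```text
0.1 -0.4 0.22 tool d [-0.1939  0.3486  0.0026] rows 9 each [-0.0215  0.0387  0.0003]
time_s: 7.1
ee_pos: [0.1665, -0.0735, 0.1813]
t 7.1 pos [ 0.1665 -0.0735  0.1813] grasp [ 0.1679 -0.0744  0.1756] gap 0.0911
tilt vec deg [13.6917 -8.979 ] tilt 16.6 az -33 x-axis az 21.3 elev 9.8 q [-2.67 -0.81  2.53  0.25  1.57 -1.47]
0.1 -0.4 0.22 tool d [-0.1711  0.2885 -0.0018] rows 7 each [-0.0244  0.0412 -0.0003]
```

```bash
python3 w.py "-0.15 -0.3 0.22" "0.1 -0.4 0.22"|tail -2; python3 -m crank '{"delta_pos":[[-0.045,0.02,0],[-0.045,0.02,0],[-0.045,0.02,0],[-0.045,0.02,0],[-0.045,0.02,0]],"turn":[0,0,0,0,0]}' | head -2
python3 w.py "-0.15 -0.3 0.22" "0.1 -0.4 0.22"
```

```text
-0.15 -0.3 0.22 tool d [-0.365   0.1175 -0.0772] rows 8 each [-0.0456  0.0147 -0.0096]
0.1 -0.4 0.22 tool d [0.1938 0.171  0.0754] rows 6 each [0.0323 0.0285 0.0126]
time_s: 7.6
ee_pos: [0.0635, -0.1425, 0.1812]
t 7.6 pos [ 0.0635 -0.1425  0.1812] grasp [ 0.0649 -0.1436  0.1754] gap 0.0913
tilt vec deg [ 13.1068 -10.4953] tilt 17.0 az -39 x-axis az 20.8 elev 8.9 q [-2.51 -0.27  2.54  0.35  0.98 -1.49]
-0.15 -0.3 0.22 tool d [-0.2465  0.0887 -0.0571] rows 6 each [-0.0411  0.0148 -0.0095]
0.1 -0.4 0.22 tool d [0.1959 0.1686 0.0755] rows 6 each [0.0326 0.0281 0.0126]
```

```bash
python3 -m crank '{"delta_pos":[[-0.03,0.035,0],[-0.02,0.045,0],[-0.01,0.045,0],[0.0,0.045,0],[0.0,0.045,0]],"turn":[0,0,0,0,0]}' | head -2
python3 w.py "0.35 -0.35 0.22" "0.45 0.05 0.22"
```

```text
time_s: 8.1
ee_pos: [0.0692, -0.2978, 0.2158]
t 8.1 pos [ 0.0692 -0.2978  0.2158] grasp [ 0.0706 -0.2989  0.2101] gap 0.0915
tilt vec deg [ 12.8539 -10.3822] tilt 16.8 az -39 x-axis az 20.7 elev 8.7 q [-1.84 -0.01  2.22  0.36  0.85 -0.84]
0.35 -0.35 0.22 tool d [0.2421 0.1352 0.0685] rows 6 each [0.0403 0.0225 0.0114]
0.45 0.05 0.22 tool d [ 0.2322 -0.337  -0.05  ] rows 9 each [ 0.0258 -0.0374 -0.0056]
```

```bash
python3 -m crank '{"delta_pos":[[0.04,0.022,0.011],[0.04,0.022,0.011],[0.04,0.022,0.011],[0.04,0.01,0.011],[0.04,0.0,0.011]],"turn":[0,0,0,0,0]}' 0.5 20| head -2
python3 w.py "0.45 -0.03 0.15" "0.49 0.11 0.1" az=6.3
```

```text
time_s: 8.6
ee_pos: [0.2401, -0.3125, 0.2145]
t 8.6 pos [ 0.2401 -0.3125  0.2145] grasp [ 0.2415 -0.3137  0.2087] gap 0.0544
tilt vec deg [ 12.7013 -10.9538] tilt 17.0 az -41 x-axis az 20.6 elev 8.3 q [-1.18  0.09  2.11  0.21  0.68 -0.1 ]
0.45 -0.03 0.15 tool d [ 0.2834 -0.2115  0.0541] rows 8 each [ 0.0354 -0.0264  0.0068]
0.49 0.11 0.1 tool d [ 0.0786 -0.129   0.0299] rows 4 each [ 0.0196 -0.0322  0.0075]
turn 0.253 or -2.888 rows 2.0 q6 -0.1
```

```bash
python3 w.py "0.32 -0.05 0.2" "0.49 0.11 0.1" | tail -2
python3 -m crank '{"delta_pos":[[-0.01,-0.045,-0.01],[0,-0.045,-0.006],[0.01,-0.045,-0.006],[0.02,-0.045,-0.003],[0.03,-0.038,0]],"turn":[0,0,0,0,0]}' | head -2
python3 w.py "0.485 0.11 0.1" az=6.3
```

```text
0.32 -0.05 0.2 tool d [ 0.1633 -0.2202 -0.0187] rows 6 each [ 0.0272 -0.0367 -0.0031]
0.49 0.11 0.1 tool d [ 0.1987 -0.1203  0.1027] rows 6 each [ 0.0331 -0.0201  0.0171]
time_s: 9.1
ee_pos: [0.2084, -0.1272, 0.1938]
t 9.1 pos [ 0.2084 -0.1272  0.1938] grasp [ 0.2098 -0.1283  0.1881] gap 0.0457
tilt vec deg [ 12.6579 -10.9321] tilt 17.0 az -41 x-axis az 21.1 elev 8.2 q [-0.85 -0.12  2.41  0.08  0.56  0.31]
0.485 0.11 0.1 tool d [ 0.3266 -0.1542  0.1056] rows 8 each [ 0.0408 -0.0193  0.0132]
turn 0.262 or -2.88 rows 2.0 q6 0.31
```

```bash
python3 -m crank '{"delta_pos":[[0.041,-0.019,0.01],[0.041,-0.019,0.01],[0.041,-0.019,0.013],[0.041,-0.019,0.013],[0.041,-0.019,0.013]],"turn":[0,0,0,0,0]}' | head -2
python3 -m crank '{"delta_pos":[[0.041,-0.019,0.013],[0.041,-0.019,0.013],[0.036,-0.019,0.018],[0,0,0],[0,0,0]],"turn":[0,0,0,0.13,0.13]}' | head -2
cat > wr.py <<'E'
import sys
from h import *
from station import get_image
np.set_printoptions(precision=4,suppress=True)
g=get_image("wrist"); cv2.imwrite(f"pics/{sys.argv[1]}.png",g["pixels"][:,:,::-1])
for c,a in blobs(g,(14,100,60),(26,255,255),60): print(c,a,"z.011",onz(g,c,.011)[:2],"z.017",onz(g,c,.017)[:2])
E
python3 wr.py w1; python3 w.py az=6.3
```

```text
time_s: 9.6
ee_pos: [0.3099, -0.0474, 0.1643]
time_s: 10.1
ee_pos: [0.4192, 0.0465, 0.1222]
[ 88.2 136.7] 1308 z.011 [0.5118 0.1912] z.017 [0.5107 0.1887]
[218.4 161.9] 822 z.011 [0.503  0.1044] z.017 [0.5021 0.1038]
[216.5 332. ] 668 z.011 [0.3743 0.0999] z.017 [0.3763 0.0995]
[423.  332.2] 590 z.011 [ 0.373  -0.0731] z.017 [ 0.375  -0.0697]
[377.8 386.4] 5962 z.011 [ 0.3261 -0.0348] z.017 [ 0.3292 -0.0322]
t 10.15 pos [0.4196 0.0464 0.1224] grasp [0.421  0.0452 0.1166] gap 0.0457
tilt vec deg [ 12.7494 -10.7428] tilt 16.9 az -40 x-axis az 5.6 elev 12.0 q [ 0.14  0.37  2.11 -0.47  0.5   2.03]
turn -0.012 or 3.13 rows 1.0 q6 2.03
```

View pics/w1.png

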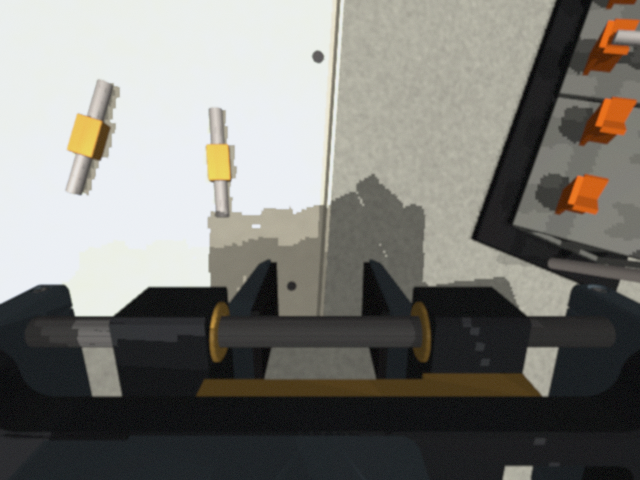

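```bash
python3 w.py "0.484 0.120 0.085"|tail -1
python3 -m crank '{"delta_pos":[[0.044,-0.02,-0.001],[0.034,-0.045,0.015],[0.02,-0.045,0.015],[0,0,0],[0,0,0]],"turn":[0,0,0,0,0]}' 0.3 | head -2
python3 w.py "0.484 0.120 0.085" "0.495 0.1105 0.0368" az=6.3
```

```text
0.484 0.120 0.085 tool d [ 0.062  -0.0762  0.0363] rows 3 each [ 0.0207 -0.0254  0.0121]
time_s: 10.65
ee_pos: [0.5147, 0.1567, 0.094]
t 10.65 pos [0.5147 0.1567 0.094 ] grasp [0.516  0.1556 0.0883] gap 0.0277
tilt vec deg [ 12.8179 -10.6535] tilt 16.9 az -40 x-axis az 6.2 elev 11.9 q [ 0.34  0.54  1.84 -0.42  0.65  2.15]
0.484 0.120 0.085 tool d [-0.0356  0.0321  0.0086] rows 1 each [-0.0356  0.0321  0.0086]
0.495 0.1105 0.0368 tool d [-0.0003  0.0001  0.0503] rows 2 each [-0.0001  0.0001  0.0252]
turn -0.002 or 3.139 rows 1.0 q6 2.15
```

```bash
python3 -m crank '{"delta_pos":[[-0.0355,0.032,0.0],[0,0,0.01],[0,0,0.025],[0,0,0.012],[0,0,0]],"turn":[0,0,0,0,0]}' 0.3 | head -2
python3 w.py "0.495 0.1105 0.0368"
```

```text
time_s: 11.15
ee_pos: [0.4894, 0.1081, 0.0496]
t 11.15 pos [0.4894 0.1081 0.0496] grasp [0.4908 0.107  0.0439] gap 0.0276
tilt vec deg [ 12.8527 -10.6417] tilt 16.9 az -40 x-axis az 6.4 elev 11.9 q [ 0.25  0.6   1.97 -0.56  0.46  2.23]
0.495 0.1105 0.0368 tool d [ 0.003  -0.0046  0.0131] rows 1 each [ 0.003  -0.0046  0.0131]
```

```bash
python3 -m crank '{"delta_pos":[[0.003,-0.0046,0.0],[0,0,0.0],[0,0,0.013],[0,0,0],[0,0,0]],"turn":[0,0,0,0,0]}' 0.3 | head -4
python3 w.py "0.495 0.1105 0.0368"; python3 wr.py w2
```

```text
time_s: 11.65
ee_pos: [0.4963, 0.1115, 0.04]
eef_rot: [0.988, 0.045, 0.111, 0.099]
wrist_force: [0.1, -0.7, 0.6]
t 11.65 pos [0.4963 0.1115 0.04  ] grasp [0.4976 0.1104 0.0342] gap 0.0272
tilt vec deg [ 13.0536 -10.6091] tilt 17.1 az -39 x-axis az 6.5 elev 12.1 q [ 0.26  0.62  1.96 -0.58  0.45  2.25]
0.495 0.1105 0.0368 tool d [-0.002   0.0003  0.0029] rows 1 each [-0.002   0.0003  0.0029]
[153.  269.8] 2052 z.011 [0.5103 0.1914] z.017 [0.5112 0.1899]
[321.4 291.7] 1499 z.011 [0.5013 0.1037] z.017 [0.5025 0.1051]
[252.9 332.6] 477 z.011 [0.4781 0.14  ] z.017 [0.4801 0.1402]
[387.4 332.6] 335 z.011 [0.4781 0.0624] z.017 [0.48   0.0651]
[337.8 386.1] 5733 z.011 [0.4469 0.0903] z.017 [0.4499 0.0921]
```

View pics/w2.png

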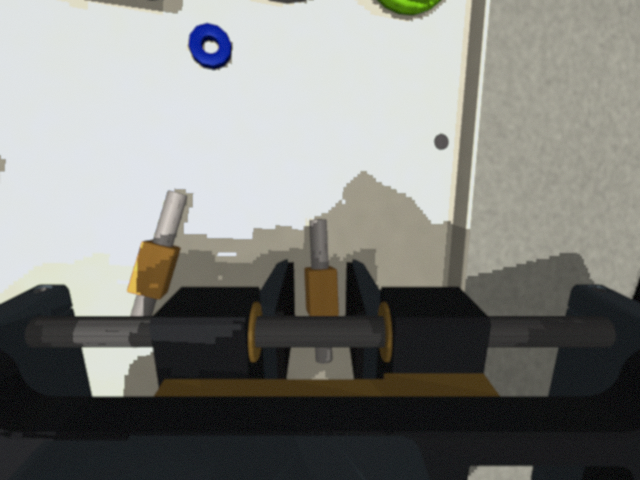

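```bash
python3 -m crank '{"delta_pos":[[-0.001,0,0.003],[0,0,0],[0,0,0],[0,0,0],[0,0,0]],"turn":[0,0,0,0,0]}' 0 40| tail -2
python3 -m crank '{"delta_pos":[[0,0,0],[0,0,-0.02],[0,0,-0.04],[0,0,-0.05],[0,0,-0.05]],"turn":[0,0,0,-0.14,-0.149]}'
python3 -m crank '{"delta_pos":[[0,0,-0.05],[0,0,-0.05],[0,0,0],[0,0,0],[0,0,0]],"turn":[-0.149,-0.149,-0.149,-0.149,-0.149]}' | tail -1
python3 w.py "0.05 -0.85 0.28" az=74; python3 wr.py w3
```

```text
wrist_force: [-0.3, 0.4, -0.4]
finger_gap: 0.0156
time_s: 12.7
ee_pos: [0.4565, 0.1403, 0.1896]
eef_rot: [0.971, 0.19, 0.09, 0.114]
wrist_force: [1.6, 0.3, -0.2]
finger_gap: 0.0156
finger_gap: 0.0158
t 13.2 pos [0.434  0.1611 0.2938] grasp [0.4354 0.1601 0.2881] gap 0.0158
tilt vec deg [ 13.0448 -10.283 ] tilt 16.9 az -38 x-axis az 64.6 elev -3.9 q [ 0.41  0.16  1.75 -0.29  1.11  0.95]
0.05 -0.85 0.28 tool d [-1.0748  0.0586  0.1073] rows 22 each [-0.0489  0.0027  0.0049]
turn -0.17 or 2.972 rows 2.0 q6 0.95
[260.1  63.6] 403 z.011 [0.5078 0.2835] z.017 [0.5068 0.2831]
[443.7 119.2] 852 z.011 [0.7043 0.1316] z.017 [0.7004 0.1334]
[299.3 141.7] 298 z.011 [0.5122 0.1903] z.017 [0.5111 0.1912]
[320.2 291.8] 1450 z.011 [ 0.4507 -0.0104] z.017 [ 0.4504 -0.0066]
[276.3 332.4] 338 z.011 [ 0.3677 -0.034 ] z.017 [ 0.3686 -0.0298]
[363.3 332.5] 346 z.011 [ 0.4811 -0.115 ] z.017 [ 0.4805 -0.1097]
[479.4 374.6] 282 z.011 [ 0.6466 -0.3468] z.017 [ 0.6436 -0.3382]
[311.  386.5] 5930 z.011 [ 0.3682 -0.1562] z.017 [ 0.3691 -0.1503]
```

View pics/w3.png

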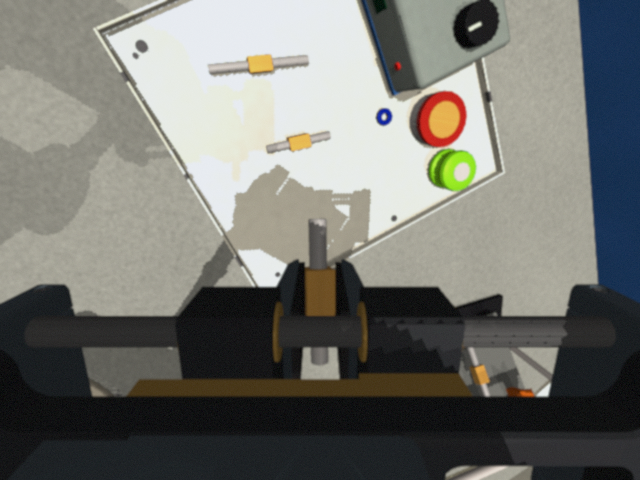

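```bash
for k in 1; do
python3 -m crank '{"delta_pos":[[-0.0485,0.003,0.004],[-0.0485,0.003,0.004],[-0.0485,0.003,0.004],[-0.0485,0.003,0.004],[-0.0485,0.003,0.004]],"turn":[0,0,0,0,0]}' >/dev/null
python3 -m crank '{"delta_pos":[[-0.0485,0.003,0.004],[-0.0485,0.003,0.004],[-0.0485,0.003,0.004],[-0.0485,0.003,0.004],[-0.0485,0.003,0.004]],"turn":[0,0,0,0,0]}' >/dev/null
python3 -m crank '{"delta_pos":[[-0.0485,0.003,0.004],[-0.0485,0.003,0.004],[-0.0485,0.003,0.004],[-0.0485,0.003,0.004],[-0.0485,0.003,0.004]],"turn":[0,0,0,0,0]}' >/dev/null
python3 -m crank '{"delta_pos":[[-0.0485,0.003,0.004],[-0.0485,0.003,0.004],[-0.0485,0.003,0.004],[-0.0485,0.003,0.004],[-0.0485,0.003,0.004]],"turn":[0,0,0,0,0]}' | tail -1
done; python3 w.py "-0.05 -0.95 0.25" az=74
```

```text
finger_gap: 0.0161
t 15.25 pos [ 0.1037 -0.6729  0.2892] grasp [ 0.1051 -0.674   0.2835] gap 0.0161
tilt vec deg [12.9396 -9.8465] tilt 16.5 az -37 x-axis az 62.1 elev -2.7 q [-1.62  0.45  1.31  0.25  1.22 -1.21]
-0.05 -0.95 0.25 tool d [-0.3145 -0.0209  0.0505] rows 7 each [-0.0449 -0.003   0.0072]
turn -0.216 or 2.926 rows 2.0 q6 -1.21
```

```bash

python3 -m crank '{"delta_pos":[[-0.046,-0.01,0.004],[-0.046,-0.01,0.004],[-0.046,-0.01,0.004],[-0.046,-0.012,0.0],[-0.046,-0.012,0]],"turn":[-0.11,-0.11,0,0,0]}' >/dev/null
python3 -m crank '{"delta_pos":[[-0.05,-0.01,0.0],[-0.05,-0.01,0],[-0.05,-0.01,0],[-0.05,-0.01,0],[-0.05,-0.01,0]],"turn":[0,0,0,0,0]}' >/dev/null
python3 w.py az=74
python3 -m crank '{"delta_pos":[[-0.05,0,0.0],[-0.05,0,0],[-0.05,0,0],[-0.05,0,0],[-0.05,0,0]],"turn":[0,0,0,0,0]}' >/dev/null
python3 w.py az=74
```

```text
t 16.25 pos [-0.1153 -0.9824  0.2449] grasp [-0.114  -0.9838  0.2392] gap 0.0157
tilt vec deg [ 12.4371 -13.9646] tilt 19.0 az -48 x-axis az 71.2 elev -9.7 q [-1.84  1.05  0.22  0.28  1.68 -1.48]
turn -0.05 or 3.091 rows 1.0 q6 -1.48
t 16.75 pos [-0.1646 -1.0335  0.2349] grasp [-0.1635 -1.0359  0.2295] gap 0.0156
tilt vec deg [ 10.3258 -22.98  ] tilt 26.1 az -66 x-axis az 66.8 elev -18.3 q [-1.88  1.08  0.22  0.3   1.5  -1.5 ]
turn -0.124 or 3.018 rows 1.0 q6 -1.5
```

```bash

python3 -m crank '{"delta_pos":[[-0.05,0,0.0],[-0.05,0,0],[-0.05,0,0],[0.045,0.0,0],[0.045,0,0]],"turn":[0,0,0,-0.1,0]}' >/dev/null
python3 w.py az=74 "0.25 -0.45 0.28" "0.5 -0.11 0.25"
```

```text
t 17.25 pos [-0.1754 -1.0085  0.2247] grasp [-0.1745 -1.0115  0.2196] gap 0.0157
tilt vec deg [  8.6184 -28.5328] tilt 31.3 az -73 x-axis az 67.6 elev -25.3 q [-1.9   0.94  0.58  0.33  1.17 -1.64]
turn -0.106 or 3.036 rows 1.0 q6 -1.64
0.25 -0.45 0.28 tool d [ 0.5901  0.2817 -0.2614] rows 15 each [ 0.0393  0.0188 -0.0174]
0.5 -0.11 0.25 tool d [ 0.3833  0.1442 -0.1061] rows 9 each [ 0.0426  0.016  -0.0118]
```

```bash

python3 -m crank '{"delta_pos":[[0.03,0.025,-0.03],[0.035,0.018,-0.03],[0.035,0.018,-0.03],[0.035,0.018,-0.03],[0.04,0.018,-0.02]],"turn":[-0.08,0,0,0,0]}' >/dev/null
python3 w.py az=72.5 "0.46 -0.08 0.29" "0.4906 -0.150 0.156"
```

```text
t 17.75 pos [-0.0549 -0.8008  0.2874] grasp [-0.0541 -0.8038  0.2823] gap 0.0156
tilt vec deg [  8.5479 -28.2513] tilt 31.0 az -73 x-axis az 71.7 elev -26.2 q [-1.82  0.52  1.28  0.35  0.89 -1.74]
turn -0.013 or 3.128 rows 1.0 q6 -1.74
0.46 -0.08 0.29 tool d [ 0.7582  0.362  -0.2808] rows 18 each [ 0.0421  0.0201 -0.0156]
0.4906 -0.150 0.156 tool d [0.0081 0.0056 0.1539] rows 4 each [0.002  0.0014 0.0385]
```

```bash

python3 -m crank '{"delta_pos":[[0.042,0.02,-0.0155],[0.042,0.02,-0.0155],[0.042,0.02,-0.0155],[0.042,0.02,-0.0155],[0.042,0.02,-0.0155]],"turn":[-0.013,0,0,0,0]}' >/dev/null
python3 -m crank '{"delta_pos":[[0.042,0.02,-0.0155],[0.042,0.02,-0.0155],[0.042,0.02,-0.0155],[0.042,0.02,-0.0155],[0.042,0.02,-0.0155]],"turn":[0,0,0,0,0]}' >/dev/null
python3 -m crank '{"delta_pos":[[0.042,0.02,-0.0155],[0.042,0.02,-0.0155],[0.042,0.02,-0.0155],[0.042,0.02,-0.0155],[0.042,0.02,-0.0155]],"turn":[0,0,0,0,0]}' >/dev/null
python3 w.py az=72.5 "0.47 -0.08 0.28" "0.4906 -0.150 0.156"
```

```text
t 19.25 pos [ 0.3423 -0.243   0.2899] grasp [ 0.3432 -0.246   0.2847] gap 0.0154
tilt vec deg [  8.5586 -28.5158] tilt 31.3 az -73 x-axis az 70.1 elev -26.0 q [-0.46  0.02  2.03 -0.57  0.78  0.16]
turn -0.039 or 3.103 rows 1.0 q6 0.16
0.47 -0.08 0.28 tool d [ 0.181   0.0856 -0.0536] rows 5 each [ 0.0362  0.0171 -0.0107]
0.4906 -0.150 0.156 tool d [ 0.0016 -0.0015  0.1439] rows 3 each [ 0.0005 -0.0005  0.048 ]
```

```bash

python3 -m crank '{"delta_pos":[[0.036,0.017,-0.011],[0.036,0.017,-0.011],[0.036,0.017,-0.011],[0.036,0.017,-0.011],[0.02,0.01,0]],"turn":[-0.039,0,0,0,0]}' >/dev/null
python3 w.py az=72.5 "0.457 -0.093 0.26" "0.475 -0.155 0.153"
```

```text
t 19.75 pos [ 0.4611 -0.0866  0.2772] grasp [ 0.462  -0.0896  0.2721] gap 0.0157
tilt vec deg [  9.0763 -28.5562] tilt 31.5 az -72 x-axis az 71.8 elev -26.4 q [ 0.04  0.21  1.84 -0.63  1.03  0.6 ]
turn -0.011 or 3.13 rows 1.0 q6 0.6
0.457 -0.093 0.26 tool d [ 0.0011 -0.0075  0.0172] rows 1 each [ 0.0011 -0.0075  0.0172]
0.475 -0.155 0.153 tool d [-0.     -0.0019  0.125 ] rows 3 each [-0.     -0.0006  0.0417]
```

```bash

python3 -m crank '{"delta_pos":[[0.001,-0.0085,0.017],[0,-0.001,0.045],[0,0,0.045],[0,0,0.035],[0,0,0]],"turn":[-0.01,0,0,0,0]}' >/dev/null
python3 w.py az=72.5 "0.475 -0.155 0.153" "0.4819 -0.1774 0.1149"
cat > look.py <<'E'
import sys
from h import *
from station import get_image
out=[]
for n,(x,y,w,h) in {"scene":(140,90,180,180),"side":(310,50,200,200)}.items():
    g=get_image(n); np.savez(f"{sys.argv[1]}_{n}.npz",**g)
    out.append(cv2.resize(g["pixels"][y:y+h,x:x+w,::-1],(400,400),interpolation=cv2.INTER_CUBIC))
cv2.imwrite(f"pics/{sys.argv[1]}.png",np.hstack(out))
E
python3 look.py p1
```

```text
t 20.25 pos [ 0.4818 -0.1515  0.15  ] grasp [ 0.4828 -0.1545  0.1449] gap 0.0154
tilt vec deg [  9.7559 -28.2223] tilt 31.4 az -71 x-axis az 72.1 elev -26.0 q [-0.12  0.44  1.98 -0.87  0.66  0.81]
turn -0.007 or 3.135 rows 1.0 q6 0.81
0.475 -0.155 0.153 tool d [-0.0062 -0.005  -0.002 ] rows 1 each [-0.0062 -0.005  -0.002 ]
0.4819 -0.1774 0.1149 tool d [-0.0005 -0.0006  0.0447] rows 1 each [-0.0005 -0.0006  0.0447]
```

View pics/p1.png

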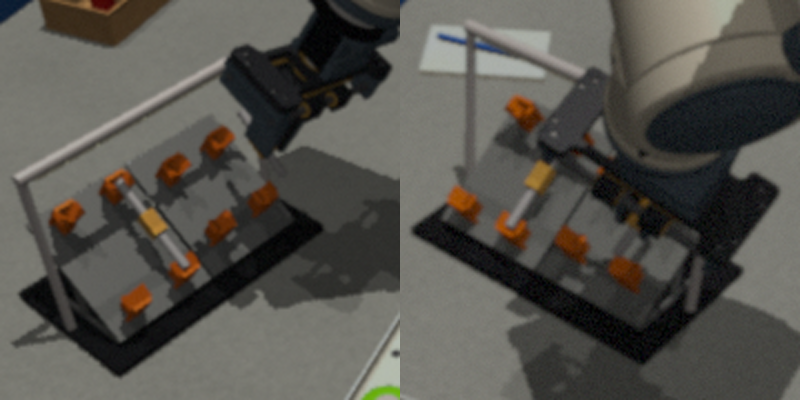

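```bash

python3 -m crank '{"delta_pos":[[-0.0062,-0.005,0],[0,0,0.015],[0,0,0.015],[0,0,0.005],[0,0,0]],"turn":[-0.007,0,0,0,0]}'
python3 w.py az=72.5 "0.4819 -0.1774 0.1149"
```

```text
time_s: 20.85
ee_pos: [0.4833, -0.1713, 0.1318]
eef_rot: [0.754, 0.597, -0.085, 0.261]
wrist_force: [-0.2, 0.3, -0.8]
finger_gap: 0.016
t 20.85 pos [ 0.4833 -0.1713  0.1318] grasp [ 0.4844 -0.1742  0.1267] gap 0.016
tilt vec deg [ 10.5508 -28.3662] tilt 31.9 az -70 x-axis az 72.3 elev -26.1 q [-0.16  0.48  2.   -0.97  0.59  0.88]
turn -0.004 or 3.138 rows 1.0 q6 0.88
0.4819 -0.1774 0.1149 tool d [ 0.0018 -0.0054  0.0171] rows 1 each [ 0.0018 -0.0054  0.0171]
```

```bash

python3 -m crank '{"delta_pos":[[0.0018,-0.0062,0],[0,0,0.008],[0,-0.001,0.006],[0,0,0.003],[0,0,0]],"turn":[0,0,0,0,0]}'
python3 w.py az=72.5 "0.481 -0.1774 0.1147"
```

```text
time_s: 21.35
ee_pos: [0.4803, -0.1766, 0.1155]
eef_rot: [0.754, 0.597, -0.084, 0.263]
wrist_force: [0.4, 0.5, -1.0]
finger_gap: 0.0158
t 21.35 pos [ 0.4803 -0.1766  0.1155] grasp [ 0.4814 -0.1796  0.1105] gap 0.0158
tilt vec deg [ 10.7392 -28.3945] tilt 32.0 az -69 x-axis az 72.3 elev -26.1 q [-0.18  0.51  2.02 -1.05  0.55  0.96]
turn -0.004 or 3.138 rows 1.0 q6 0.96
0.481 -0.1774 0.1147 tool d [-0.0001  0.0006  0.0012] rows 1 each [-0.0001  0.0006  0.0012]
```

```bash

python3 -m crank '{"delta_pos":[[0,0.0006,0.002],[0,0,0.002],[0,0,0],[0,0,0],[0,0,0]],"turn":[0,0,0,0,0]}'|sed -n '2p;4p'
python3 -m crank '{"delta_pos":[[0,0,0],[0,0,0],[0,0,0],[0,0,-0.01],[0,0,-0.025]],"turn":[0,0,0,0,0]}' 0.33|sed -n '2p;4,5p'
python3 look.py p2; python3 w.py
```

```text
ee_pos: [0.4817, -0.1789, 0.1131]
wrist_force: [-0.6, 2.3, 3.7]
ee_pos: [0.475, -0.1623, 0.1414]
wrist_force: [-0.9, 0.3, -0.3]
finger_gap: 0.0302
t 22.45 pos [ 0.4757 -0.1614  0.1437] grasp [ 0.4768 -0.1644  0.1386] gap 0.0301
tilt vec deg [ 10.8311 -28.4718] tilt 32.1 az -69 x-axis az 72.2 elev -26.1 q [-0.14  0.45  2.01 -0.95  0.61  0.87]
```

View pics/p2.png

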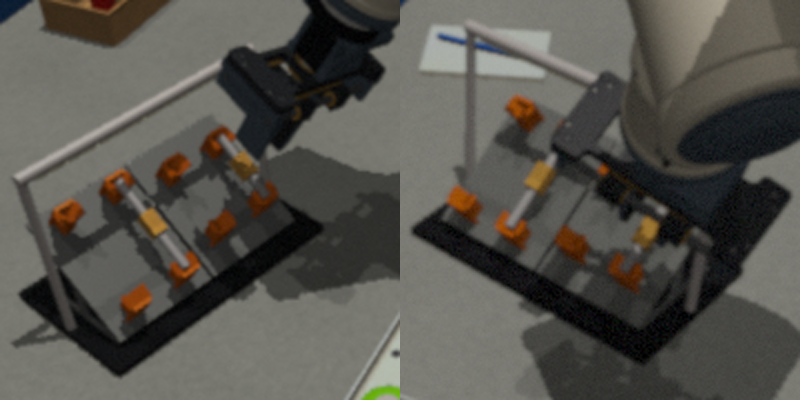

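```bash

python3 -m crank '{"delta_pos":[[0,0,-0.045],[0,0,-0.045],[0,0,-0.045],[0.045,0.0,0.0],[0.045,0,0.0]],"turn":[0,0,0,0,0]}' 0.5 >/dev/null
python3 w.py "0.2 0.85 0.3"
```

```text
t 22.95 pos [ 0.4758 -0.0168  0.2245] grasp [ 0.477  -0.0198  0.2194] gap 0.0458
tilt vec deg [ 11.0703 -28.4563] tilt 32.2 az -69 x-axis az 71.7 elev -25.9 q [ 0.2   0.33  1.87 -0.69  0.97  0.85]
0.2 0.85 0.3 tool d [ 0.6295 -0.37   -0.5477] rows 19 each [ 0.0331 -0.0195 -0.0288]
```

```bash

python3 -m crank '{"delta_pos":[[0.033,-0.0195,-0.029],[0.033,-0.0195,-0.029],[0.033,-0.0195,-0.029],[0.033,-0.0195,-0.029],[0.033,-0.0195,-0.029]],"turn":[0,0,0,0,0]}' >/dev/null
python3 -m crank '{"delta_pos":[[0.033,-0.0195,-0.029],[0.033,-0.0195,-0.029],[0.033,-0.0195,-0.029],[0.033,-0.0195,-0.029],[0.033,-0.0195,-0.029]],"turn":[0,0,0,0,0]}' >/dev/null
python3 -m crank '{"delta_pos":[[0.033,-0.0195,-0.029],[0.033,-0.0195,-0.029],[0.033,-0.0195,-0.029],[0.033,-0.0195,-0.029],[0.033,-0.0195,-0.029]],"turn":[0,0,0,0,0]}' >/dev/null
python3 w.py "0.15 0.95 0.25"
```

```text
t 24.45 pos [0.2576 0.6874 0.2747] grasp [0.2588 0.6844 0.2697] gap 0.0455
tilt vec deg [ 11.7065 -29.1569] tilt 33.3 az -68 x-axis az 70.5 elev -26.2 q [ 1.28  0.93  0.52 -0.41  2.14  1.39]
0.15 0.95 0.25 tool d [ 0.2008 -0.1503 -0.1349] rows 6 each [ 0.0335 -0.0251 -0.0225]
```

```bash

python3 -m crank '{"delta_pos":[[0.037,-0.025,-0.023],[0.037,-0.025,-0.023],[0.037,-0.025,-0.023],[0.037,-0.025,-0.023],[0.037,-0.025,-0.023]],"turn":[0,0,0,0,0]}' >/dev/null
python3 w.py 
python3 -m crank '{"delta_pos":[[0.037,-0.025,-0.023],[0.037,-0.025,-0.023],[0.037,-0.025,-0.023],[0.037,-0.025,-0.023],[0.037,-0.025,-0.023]],"turn":[0,0,0,0,0]}' >/dev/null
python3 w.py "0.2 0.9 0.2"
```

```text
t 24.95 pos [0.1618 0.788  0.2054] grasp [0.1632 0.7853 0.2003] gap 0.0456
tilt vec deg [ 13.5674 -26.0481] tilt 30.8 az -62 x-axis az 71.8 elev -22.6 q [ 1.42  1.12  0.22 -0.39  2.21  1.49]
t 25.45 pos [0.0645 0.8411 0.1525] grasp [0.0661 0.8391 0.147 ] gap 0.0457
tilt vec deg [ 15.4478 -18.8673] tilt 25.2 az -51 x-axis az 74.4 elev -15.1 q [ 1.53  1.16  0.22 -0.33  2.07  1.64]
0.2 0.9 0.2 tool d [ 0.0776  0.132  -0.0259] rows 4 each [ 0.0194  0.033  -0.0065]
```

```bash

python3 -m crank '{"delta_pos":[[0.034,0.002,-0.035],[0.034,0.002,-0.035],[0.034,0.002,-0.035],[0.034,0.002,-0.035],[0.034,0.002,-0.035]],"turn":[0,0,0,0,0]}' >/dev/null
python3 w.py  "0.35 0.5 0.2" "0.49 0.2 0.1" az=167
```

```text
t 25.95 pos [0.0698 0.8676 0.2374] grasp [0.0715 0.8666 0.2318] gap 0.0457
tilt vec deg [16.7325 -9.9038] tilt 19.8 az -31 x-axis az 77.6 elev -6.4 q [ 1.53  1.06  0.22 -0.34  2.01  1.61]
0.35 0.5 0.2 tool d [-0.2925  0.3113  0.1806] rows 10 each [-0.0292  0.0311  0.0181]
0.49 0.2 0.1 tool d [-0.2499  0.1491  0.1868] rows 7 each [-0.0357  0.0213  0.0267]
turn -1.525 or 1.616 rows 11.0 q6 1.61
```

```bash
cat > rows.py <<'E'
# rows.py "x y z" nrows turn_total nturn : straight world line in nrows with turn over first nturn rows
import sys, numpy as np
from station import bot
from scipy.spatial.transform import Rotation as R
s=bot.get_state(); M=R.from_quat(s["eef_rot"]).as_matrix()
d=(M.T@(np.array(sys.argv[1].split(),float)-s["ee_pos"]))/int(sys.argv[2]); T=float(sys.argv[3]); nt=int(sys.argv[4])
for k in range(int(sys.argv[2])):
    a=T/nt*min(k,nt); v=R.from_euler("z",-a).apply(d); print(k,v.round(3).tolist(),round(T/nt,3) if k<nt else 0)
E
python3 rows.py "0.488 0.204 0.0885" 17 1.616 11
```

```text
0 [-0.032, 0.027, 0.022] 0.147
1 [-0.027, 0.031, 0.022] 0.147
2 [-0.023, 0.035, 0.022] 0.147
3 [-0.017, 0.038, 0.022] 0.147
4 [-0.012, 0.04, 0.022] 0.147
5 [-0.006, 0.041, 0.022] 0.147
6 [0.0, 0.041, 0.022] 0.147
7 [0.007, 0.041, 0.022] 0.147
8 [0.012, 0.039, 0.022] 0.147
9 [0.018, 0.037, 0.022] 0.147
10 [0.023, 0.034, 0.022] 0.147
11 [0.028, 0.03, 0.022] 0
12 [0.028, 0.03, 0.022] 0
13 [0.028, 0.03, 0.022] 0
14 [0.028, 0.03, 0.022] 0
15 [0.028, 0.03, 0.022] 0
16 [0.028, 0.03, 0.022] 0
```

```bash

python3 -m crank '{"delta_pos":[[-0.032,0.027,0.022],[-0.027,0.031,0.022],[-0.023,0.035,0.022],[-0.017,0.038,0.022],[-0.012,0.04,0.022]],"turn":[0.147,0.147,0.147,0.147,0.147]}' >/dev/null
python3 -m crank '{"delta_pos":[[-0.006,0.041,0.022],[0,0.041,0.022],[0.007,0.041,0.022],[0.012,0.039,0.022],[0.018,0.037,0.022]],"turn":[0.147,0.147,0.147,0.147,0.147]}' 0.3 >/dev/null
python3 -m crank '{"delta_pos":[[0.023,0.034,0.02],[0.028,0.03,0.02],[0.028,0.03,0.02],[0.028,0.03,0.015],[0.028,0.03,0.015]],"turn":[0.147,0,0,0,0]}' >/dev/null
python3 w.py "0.488 0.204 0.0835" az=-13
```

```text
t 27.45 pos [0.4615 0.3105 0.1466] grasp [0.4634 0.3098 0.1409] gap 0.0273
tilt vec deg [18.0631 -6.6189] tilt 19.6 az -20 x-axis az -12.1 elev 19.4 q [ 0.65  0.47  1.78 -0.43  0.75  2.74]
0.488 0.204 0.0835 tool d [0.0245 0.0949 0.0801] rows 3 each [0.0082 0.0316 0.0267]
turn 0.015 or -3.127 rows 1.0 q6 2.74
```

```bash

python3 -m crank '{"delta_pos":[[0.008,0.033,0.027],[0.008,0.034,0.027],[0.008,0.032,0.026],[0,0,0],[0,0,0]],"turn":[0.015,0,0,0,0]}' 0.3 >/dev/null
python3 wr.py w4; python3 w.py "0.4865 0.1997 0.0835" "0.502 0.194 0.0365" az=-13
```

```text
[324.2  14.2] 1773 z.011 [0.6991 0.1344] z.017 [0.6946 0.1358]
[312.8 275.7] 857 z.011 [0.511  0.1908] z.017 [0.5112 0.1908]
[252.3 332.8] 424 z.011 [0.4832 0.2411] z.017 [0.484  0.2399]
[387.9 332.4] 284 z.011 [0.4597 0.1496] z.017 [0.4612 0.1506]
[337.8 386. ] 5662 z.011 [0.4335 0.1927] z.017 [0.4356 0.1926]
t 28.0 pos [0.4942 0.193  0.0895] grasp [0.4962 0.1924 0.0839] gap 0.0276
tilt vec deg [18.9653 -6.2189] tilt 20.4 az -18 x-axis az -13.7 elev 20.3 q [ 0.4   0.53  1.95 -0.55  0.45  2.69]
0.4865 0.1997 0.0835 tool d [-0.0106 -0.0047  0.0023] rows 1 each [-0.0106 -0.0047  0.0023]
0.502 0.194 0.0365 tool d [-0.0009  0.0005  0.0498] rows 2 each [-0.0005  0.0003  0.0249]
turn -0.011 or 3.131 rows 1.0 q6 2.69
```

```bash

python3 -m crank '{"delta_pos":[[-0.0113,-0.0042,0],[0,0,0.015],[0,0,0.02],[0,0,0.012],[0,0,0]],"turn":[-0.011,0,0,0,0]}' >/dev/null
python3 w.py "0.5028 0.1935 0.034"
```

```text
t 28.5 pos [0.5049 0.2017 0.0468] grasp [0.507  0.2011 0.0412] gap 0.0277
tilt vec deg [19.7684 -5.7601] tilt 21.1 az -16 x-axis az -12.8 elev 21.0 q [ 0.41  0.62  1.96 -0.72  0.35  2.86]
0.5028 0.1935 0.034 tool d [-0.0048  0.0082  0.012 ] rows 1 each [-0.0048  0.0082  0.012 ]
```

```bash

python3 -m crank '{"delta_pos":[[-0.005,0.0082,0],[0,0.001,0],[0,0,0.007],[0,0,0.005],[0,0,0]],"turn":[0,0,0,0,0]}' |sed -n 4p
python3 w.py "0.5024 0.1933 0.0339" az=-13; python3 wr.py w5
```

```text
wrist_force: [0.8, 0.2, -0.6]
t 29.0 pos [0.5051 0.1965 0.0374] grasp [0.5072 0.1959 0.0318] gap 0.0273
tilt vec deg [20.2057 -5.5391] tilt 21.4 az -15 x-axis az -12.7 elev 21.4 q [ 0.4   0.64  1.98 -0.81  0.32  2.94]
0.5024 0.1933 0.0339 tool d [-0.0031  0.0036  0.0026] rows 1 each [-0.0031  0.0036  0.0026]
turn 0.006 or -3.136 rows 1.0 q6 2.94
[323.3 294.3] 1250 z.011 [0.5123 0.1916] z.017 [0.5127 0.1917]
[251.9 332.6] 369 z.011 [0.501  0.2341] z.017 [0.5018 0.2328]
[388.  333.4] 255 z.011 [0.4837 0.1619] z.017 [0.4849 0.1629]
[146.3 359.5] 425 z.011 [0.5001 0.2921] z.017 [0.5009 0.289 ]
[338.9 385.6] 5295 z.011 [0.4631 0.1944] z.017 [0.465  0.1944]
```

View pics/w5.png

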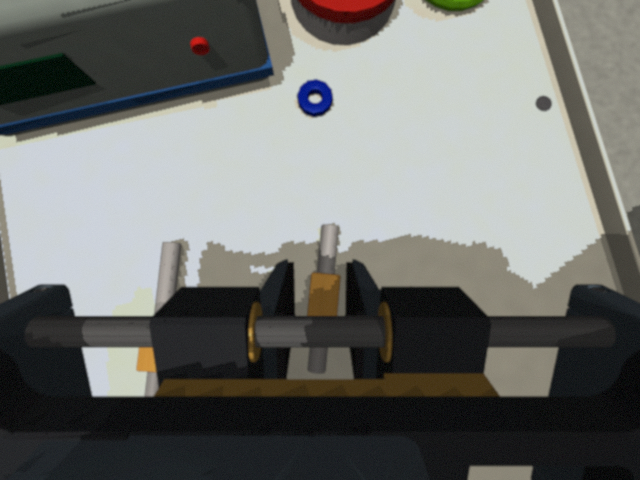

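```bash

python3 -m crank '{"delta_pos":[[-0.003,0.002,0.003],[0,0,0],[0,0,0],[0,0,0],[0,0,0]],"turn":[-0.02,0,0,0,0]}' 0 40| sed -n '2p;4,5p'; python3 w.py
python3 -m crank '{"delta_pos":[[0,0,-0.02],[0,0,-0.04],[0,0,-0.05],[0,0,-0.05],[0,0,-0.05]],"turn":[0,-0.1,-0.149,-0.149,-0.149]}' | tail -1
python3 w.py; python3 rows.py "0.05 -0.85 0.29" 24 -0.95 7
```

```text
ee_pos: [0.5036, 0.1952, 0.0341]
wrist_force: [0.1, 0.8, -0.4]
finger_gap: 0.0156
t 29.55 pos [0.5036 0.1952 0.0341] grasp [0.5057 0.1946 0.0285] gap 0.0156
tilt vec deg [20.234 -5.532] tilt 21.5 az -15 x-axis az -11.5 elev 21.4 q [ 0.4   0.65  1.98 -0.84  0.31  2.95]
finger_gap: 0.0157
t 30.05 pos [0.4337 0.2135 0.2142] grasp [0.4358 0.2129 0.2087] gap 0.0157
tilt vec deg [19.7873 -5.7359] tilt 21.1 az -16 x-axis az 19.1 elev 17.5 q [ 0.51  0.25  1.92 -0.39  0.74  2.03]
0 [-0.027, 0.038, -0.004] -0.136
1 [-0.032, 0.034, -0.004] -0.136
2 [-0.037, 0.03, -0.004] -0.136
3 [-0.04, 0.024, -0.004] -0.136
4 [-0.043, 0.019, -0.004] -0.136
5 [-0.045, 0.013, -0.004] -0.136
6 [-0.047, 0.006, -0.004] -0.136
7 [-0.047, 0.0, -0.004] 0
8 [-0.047, 0.0, -0.004] 0
9 [-0.047, 0.0, -0.004] 0
10 [-0.047, 0.0, -0.004] 0
11 [-0.047, 0.0, -0.004] 0
12 [-0.047, 0.0, -0.004] 0
13 [-0.047, 0.0, -0.004] 0
14 [-0.047, 0.0, -0.004] 0
15 [-0.047, 0.0, -0.004] 0
16 [-0.047, 0.0, -0.004] 0
17 [-0.047, 0.0, -0.004] 0
18 [-0.047, 0.0, -0.004] 0
19 [-0.047, 0.0, -0.004] 0
20 [-0.047, 0.0, -0.004] 0
21 [-0.047, 0.0, -0.004] 0
22 [-0.047, 0.0, -0.004] 0
23 [-0.047, 0.0, -0.004] 0
```

```bash

python3 -m crank '{"delta_pos":[[-0.027,0.038,-0.01],[-0.032,0.034,-0.01],[-0.037,0.03,-0.01],[-0.04,0.024,-0.01],[-0.043,0.019,-0.01]],"turn":[-0.136,-0.136,-0.136,-0.136,-0.136]}' >/dev/null
python3 -m crank '{"delta_pos":[[-0.045,0.013,-0.01],[-0.047,0.006,-0.01],[-0.047,0,-0.008],[-0.047,0,-0.008],[-0.047,0,-0.008]],"turn":[-0.136,-0.136,0,0,0]}' >/dev/null
python3 -m crank '{"delta_pos":[[-0.048,0,-0.004],[-0.048,0,-0.004],[-0.048,0,-0.004],[-0.048,0,-0.004],[-0.048,0,-0.004]],"turn":[0,0,0,0,0]}' >/dev/null
python3 -m crank '{"delta_pos":[[-0.048,0,-0.004],[-0.048,0,-0.004],[-0.048,0,-0.004],[-0.048,0,-0.004],[-0.048,0,-0.004]],"turn":[0,0,0,0,0]}' >/dev/null
python3 w.py "-0.1 -0.95 0.27" az=74
```

```text
t 32.05 pos [ 0.1088 -0.3192  0.2475] grasp [ 0.1107 -0.3198  0.2418] gap 0.0155
tilt vec deg [18.3183 -5.1836] tilt 19.4 az -16 x-axis az 56.3 elev 6.2 q [-1.76  0.02  2.08  0.39  1.04 -1.36]
-0.1 -0.95 0.27 tool d [-0.6345  0.1959 -0.0309] rows 14 each [-0.0453  0.014  -0.0022]
turn -0.326 or 2.816 rows 3.0 q6 -1.36
```

```bash

python3 -m crank '{"delta_pos":[[-0.046,0.014,-0.002],[-0.047,0.009,-0.002],[-0.048,0.004,-0.002],[-0.049,0,-0.002],[-0.049,0,-0.002]],"turn":[-0.109,-0.109,-0.109,0,0]}' >/dev/null
python3 -m crank '{"delta_pos":[[-0.05,0,-0.002],[-0.05,0,-0.002],[-0.05,0,-0.002],[-0.05,0,-0.002],[-0.05,0,-0.002]],"turn":[0,0,0,0,0]}' >/dev/null
python3 -m crank '{"delta_pos":[[-0.05,0,-0.002],[-0.05,0,-0.002],[-0.05,0,0],[-0.05,0,0],[-0.05,0,0]],"turn":[0,0,0,0,0]}' >/dev/null
python3 w.py az=74
```

```text
t 33.55 pos [-0.0864 -0.9452  0.2404] grasp [-0.0845 -0.9459  0.2348] gap 0.0159
tilt vec deg [18.4758 -7.3982] tilt 20.3 az -22 x-axis az 73.5 elev -2.0 q [-1.85  1.05  0.23  0.36  1.8  -1.47]
turn -0.01 or 3.132 rows 1.0 q6 -1.47
```

```bash

python3 -m crank '{"delta_pos":[[-0.05,0,0],[-0.05,0,0],[-0.05,0,0],[-0.05,0,0],[-0.05,0,0]],"turn":[0,0,0,0,0]}' >/dev/null
python3 -m crank '{"delta_pos":[[-0.05,0,0],[-0.05,0,0],[-0.05,0,0],[-0.05,0,0],[0.03,0.01,-0.02]],"turn":[0,0,0,0,0]}' >/dev/null
python3 w.py az=72.4; python3 rows.py "0.52 -0.1 0.29" 22 0 1 | head -1
```

```text
t 34.55 pos [-0.1468 -1.0191  0.2128] grasp [-0.1453 -1.0216  0.2076] gap 0.0158
tilt vec deg [ 14.9193 -23.9875] tilt 29.5 az -58 x-axis az 66.5 elev -17.8 q [-1.89  1.03  0.4   0.4   1.38 -1.56]
turn -0.106 or 3.036 rows 1.0 q6 -1.56
0 [0.047, 0.018, -0.013] 0.0
```

```bash

python3 -m crank '{"delta_pos":[[0.045,0.018,-0.02],[0.043,0.023,-0.02],[0.043,0.023,-0.02],[0.043,0.023,-0.018],[0.044,0.023,-0.016]],"turn":[-0.106,0,0,0,0]}' >/dev/null
python3 -m crank '{"delta_pos":[[0.045,0.023,-0.013],[0.045,0.023,-0.013],[0.045,0.023,-0.013],[0.045,0.023,-0.013],[0.045,0.023,-0.013]],"turn":[0,0,0,0,0]}' >/dev/null
python3 -m crank '{"delta_pos":[[0.045,0.023,-0.013],[0.045,0.023,-0.013],[0.045,0.023,-0.013],[0.045,0.023,-0.013],[0.045,0.023,-0.013]],"turn":[0,0,0,0,0]}' >/dev/null
python3 w.py az=72.4 "0.4996 -0.137 0.27" "0.5386 -0.1997 0.1124"
```

```text
t 36.05 pos [ 0.2818 -0.4229  0.2993] grasp [ 0.2834 -0.4254  0.294 ] gap 0.0155
tilt vec deg [ 15.0899 -23.9496] tilt 29.6 az -58 x-axis az 71.0 elev -19.6 q [-1.14  0.07  1.93  0.11  0.63 -0.96]
turn -0.026 or 3.116 rows 1.0 q6 -0.96
0.4996 -0.137 0.27 tool d [ 0.3314  0.1373 -0.0367] rows 8 each [ 0.0414  0.0172 -0.0046]
0.5386 -0.1997 0.1124 tool d [ 0.009  -0.0103  0.1735] rows 4 each [ 0.0022 -0.0026  0.0434]
```

```bash

python3 -m crank '{"delta_pos":[[0.0415,0.017,-0.008],[0.0415,0.017,-0.008],[0.0415,0.017,-0.005],[0.0415,0.017,-0.005],[0.0415,0.017,-0.005]],"turn":[-0.026,0,0,0,0]}' >/dev/null
python3 -m crank '{"delta_pos":[[0.0415,0.018,-0.003],[0.0415,0.018,-0.002],[0.0415,0.018,0],[0,0,0],[0,0,0]],"turn":[0,0,0,0,0]}' >/dev/null
python3 w.py az=72.4 "0.5386 -0.1997 0.1124"
```

```text
t 37.05 pos [ 0.4968 -0.125   0.2692] grasp [ 0.4984 -0.1276  0.264 ] gap 0.0156
tilt vec deg [ 15.6536 -24.0119] tilt 30.0 az -57 x-axis az 72.7 elev -20.2 q [-0.12  0.21  1.86 -0.57  0.8   0.46]
turn 0.005 or -3.137 rows 1.0 q6 0.46
0.5386 -0.1997 0.1124 tool d [-0.001  -0.0072  0.1784] rows 4 each [-0.0003 -0.0018  0.0446]
```

```bash

python3 -m crank '{"delta_pos":[[-0.001,-0.009,0.04],[0,-0.002,0.048],[0,-0.001,0.04],[0,0,0.012],[0,0,0]],"turn":[0,0,0,0,0]}' >/dev/null
python3 w.py az=72.4 "0.5383 -0.1997 0.1123"
```

```text
t 37.55 pos [ 0.5234 -0.1877  0.1426] grasp [ 0.5251 -0.1902  0.1374] gap 0.0155
tilt vec deg [ 15.8245 -23.9429] tilt 30.1 az -57 x-axis az 72.4 elev -20.0 q [-0.25  0.46  1.96 -0.85  0.46  0.7 ]
turn -0.0 or 3.141 rows 1.0 q6 0.7
0.5383 -0.1997 0.1123 tool d [0.0038 0.0044 0.0353] rows 1 each [0.0038 0.0044 0.0353]
```

```bash

python3 -m crank '{"delta_pos":[[0.0038,0.003,0.004],[0,0,0.012],[0,0,0.012],[0,0,0.004],[0,0,0]],"turn":[0,0,0,0,0]}' |sed -n 4p
python3 w.py az=72.4 "0.5382 -0.1997 0.1123"
```

```text
wrist_force: [1.0, 6.3, -2.8]
t 38.05 pos [ 0.5369 -0.199   0.1186] grasp [ 0.5386 -0.2015  0.1135] gap 0.0154
tilt vec deg [ 16.0697 -24.0339] tilt 30.3 az -56 x-axis az 72.0 elev -19.9 q [-0.27  0.52  1.94 -0.93  0.42  0.79]
turn -0.007 or 3.135 rows 1.0 q6 0.79
0.5382 -0.1997 0.1123 tool d [ 0.0019 -0.0011  0.0061] rows 1 each [ 0.0019 -0.0011  0.0061]
```

```bash

python3 -m crank '{"delta_pos":[[0.005,-0.001,-0.001],[0,0,0],[0,0,0.003],[0,0,0.002],[0,0,0]],"turn":[0,0,0,0,0]}' |sed -n 4p
python3 w.py "0.5382 -0.1997 0.1123"; python3 look.py p3
```

```text
wrist_force: [-2.1, 2.1, 1.8]
t 38.55 pos [ 0.5395 -0.1955  0.1159] grasp [ 0.5412 -0.1981  0.1108] gap 0.0157
tilt vec deg [ 16.2759 -24.1157] tilt 30.5 az -56 x-axis az 72.0 elev -19.9 q [-0.26  0.53  1.95 -0.96  0.42  0.82]
0.5382 -0.1997 0.1123 tool d [-0.0029 -0.0019  0.0045] rows 1 each [-0.0029 -0.0019  0.0045]
```

View pics/p3.png

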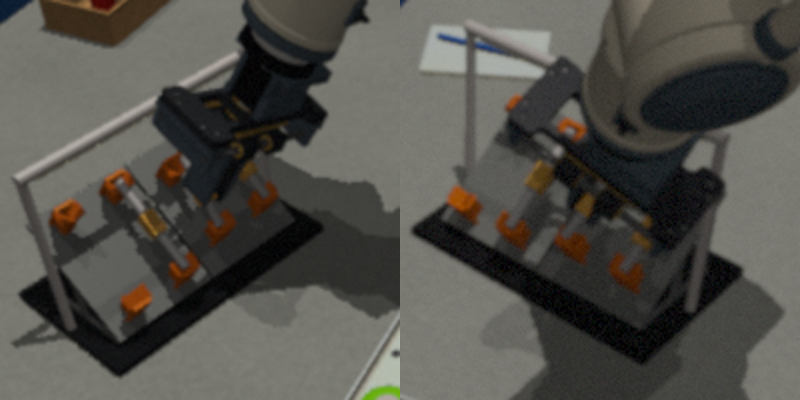

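```bash

python3 -m crank '{"delta_pos":[[0,-0.001,0.002],[0,0,0.002],[0,0,0],[0,0,0],[0,0,0]],"turn":[0,0,0,0,0]}' |sed -n '2p;4p'
python3 -m crank '{"delta_pos":[[0,0,0],[0,0,0],[0,0,-0.015],[0,0,-0.035],[0,0,-0.045]],"turn":[0,0,0,0,0]}' 0.33|sed -n '2p;4,5p'
python3 - <<'E'
from h import *
from station import get_image
g=get_image("scene");s=get_image("side"); np.savez("c_scene.npz",**g);np.savez("c_side.npz",**s)
for n,G in(("sc",g),("si",s)): print(n,[(c.tolist(),a) for c,a in blobs(G,(14,100,60),(26,255,255),25) if (150<c[0]<300 and 120<c[1]<250 if n=="sc" else 320<c[0]<500 and 90<c[1]<230)])
E
python3 w.py "0.46 0.0 0.27" "0.2 0.85 0.3"
```

```text
ee_pos: [0.5391, -0.1971, 0.113]
wrist_force: [-1.4, 3.2, 3.4]
ee_pos: [0.511, -0.1577, 0.1921]
wrist_force: [0.2, 0.3, 0.9]
finger_gap: 0.03
sc [([248.9, 164.1], 96), ([229.9, 177.9], 101), ([208.1, 189.7], 109)]
si [([367.8, 103.2], 26), ([379.8, 138.3], 160), ([340.3, 149.9], 63), ([404.4, 152.9], 155), ([433.4, 165.7], 146)]
t 39.75 pos [ 0.512  -0.1567  0.1963] grasp [ 0.5138 -0.1592  0.1911] gap 0.0301
tilt vec deg [ 16.2882 -24.1402] tilt 30.5 az -56 x-axis az 71.9 elev -19.9 q [-0.19  0.34  1.94 -0.71  0.59  0.6 ]
0.46 0.0 0.27 tool d [ 0.0997 -0.0439 -0.1443] rows 4 each [ 0.0249 -0.011  -0.0361]
0.2 0.85 0.3 tool d [ 0.6737 -0.357  -0.4579] rows 18 each [ 0.0374 -0.0198 -0.0254]
```

```bash

python3 -m crank '{"delta_pos":[[0.02,-0.011,-0.04],[0.028,-0.011,-0.036],[0.028,-0.011,-0.036],[0.03,-0.02,-0.03],[0.031,-0.028,-0.026]],"turn":[0,0,0,0,0]}' 0.5 >/dev/null
python3 -m crank '{"delta_pos":[[0.031,-0.028,-0.026],[0.031,-0.028,-0.026],[0.031,-0.028,-0.026],[0.031,-0.028,-0.026],[0.031,-0.028,-0.026]],"turn":[0,0,0,0,0]}' >/dev/null
python3 -m crank '{"delta_pos":[[0.031,-0.028,-0.026],[0.031,-0.028,-0.026],[0.031,-0.028,-0.026],[0.031,-0.028,-0.026],[0.031,-0.028,-0.026]],"turn":[0,0,0,0,0]}' >/dev/null
python3 -m crank '{"delta_pos":[[0.031,-0.028,-0.026],[0.031,-0.028,-0.026],[0.031,-0.028,-0.026],[0.031,-0.028,-0.026],[0.031,-0.028,-0.026]],"turn":[0,0,0,0,0]}' >/dev/null
python3 w.py "0 0.85 0.28" 
python3 - <<'E'
from h import *
g,s=load("c_scene.npz"),load("c_side.npz")
for a,b in(((248.9,164.1),(433.4,165.7)),((229.9,177.9),(404.4,152.9)),((208.1,189.7),(379.8,138.3))): print(tri(g,a,s,b))
E
```

```text
t 41.75 pos [0.073  0.7099 0.2736] grasp [0.0748 0.7073 0.2685] gap 0.0456
tilt vec deg [ 16.9428 -24.7059] tilt 31.5 az -56 x-axis az 70.7 elev -19.9 q [ 1.53  0.87  0.62 -0.37  2.08  1.68]
0 0.85 0.28 tool d [ 0.0994 -0.0864 -0.0875] rows 4 each [ 0.0248 -0.0216 -0.0219]
(array([ 0.48604438, -0.19295475,  0.09057036]), np.float64(0.004520178151144715))
(array([ 0.54700597, -0.20786726,  0.08955008]), np.float64(0.004442327967382484))
(array([ 0.60431746, -0.22854142,  0.09177271]), np.float64(0.0038289967814946453))
```

```bash

python3 -m crank '{"delta_pos":[[0.036,-0.022,-0.026],[0.036,-0.022,-0.026],[0.036,-0.022,-0.026],[0.036,-0.022,-0.026],[0.036,-0.022,-0.026]],"turn":[0,0,0,0,0]}' >/dev/null
python3 w.py
python3 -m crank '{"delta_pos":[[0.036,-0.015,-0.03],[0.036,-0.015,-0.03],[0.036,-0.015,-0.03],[0.036,-0.01,-0.03],[0.036,-0.01,-0.03]],"turn":[0,0,0,0,0]}' >/dev/null
python3 w.py; python3 rows.py "0.48 0.3 0.1" 17 1.63 11
```

```text
t 42.25 pos [0.0068 0.8075 0.2359] grasp [0.0087 0.8053 0.2306] gap 0.0459
tilt vec deg [ 17.9587 -20.7486] tilt 28.6 az -49 x-axis az 72.6 elev -16.0 q [ 1.61  1.08  0.22 -0.38  2.2   1.68]
t 42.75 pos [-0.0303  0.8464  0.2533] grasp [-0.0284  0.8452  0.2478] gap 0.0461
tilt vec deg [ 18.6103 -11.2788] tilt 22.3 az -31 x-axis az 76.3 elev -7.0 q [ 1.66  1.05  0.22 -0.36  2.08  1.73]
0 [-0.023, 0.03, 0.024] 0.148
1 [-0.018, 0.033, 0.024] 0.148
2 [-0.013, 0.035, 0.024] 0.148
3 [-0.008, 0.037, 0.024] 0.148
4 [-0.002, 0.038, 0.024] 0.148
5 [0.003, 0.038, 0.024] 0.148
6 [0.009, 0.037, 0.024] 0.148
7 [0.014, 0.035, 0.024] 0.148
8 [0.019, 0.032, 0.024] 0.148
9 [0.024, 0.029, 0.024] 0.148
10 [0.028, 0.025, 0.024] 0.148
11 [0.031, 0.021, 0.024] 0
12 [0.031, 0.021, 0.024] 0
13 [0.031, 0.021, 0.024] 0
14 [0.031, 0.021, 0.024] 0
15 [0.031, 0.021, 0.024] 0
16 [0.031, 0.021, 0.024] 0
```

```bash

python3 -m crank '{"delta_pos":[[-0.025,0.034,0.022],[-0.02,0.037,0.022],[-0.014,0.039,0.022],[-0.009,0.041,0.022],[-0.002,0.042,0.022]],"turn":[0.148,0.148,0.148,0.148,0.148]}' >/dev/null
python3 -m crank '{"delta_pos":[[0.003,0.042,0.024],[0.01,0.041,0.024],[0.015,0.038,0.024],[0.021,0.035,0.024],[0.026,0.032,0.024]],"turn":[0.148,0.148,0.148,0.148,0.148]}' 0.3 >/dev/null
python3 -m crank '{"delta_pos":[[0.031,0.028,0.022],[0.034,0.022,0.022],[0.034,0.022,0.022],[0.034,0.022,0.02],[0.02,0.012,0.01]],"turn":[0.148,0,0,0,0]}' >/dev/null
python3 w.py "0.4795 0.292 0.0835" az=-17
```

```text
t 44.25 pos [0.4558 0.3717 0.1808] grasp [0.4579 0.3709 0.1753] gap 0.0275
tilt vec deg [19.5512 -8.0962] tilt 21.7 az -22 x-axis az -13.6 elev 21.4 q [ 0.77  0.47  1.65 -0.44  0.91  2.85]
0.4795 0.292 0.0835 tool d [0.0033 0.0658 0.1098] rows 3 each [0.0011 0.0219 0.0366]
turn 0.056 or -3.086 rows 1.0 q6 2.85
```

```bash

python3 -m crank '{"delta_pos":[[0.001,0.021,0.036],[0.001,0.021,0.038],[0.001,0.021,0.034],[0,0,0],[0,0,0]],"turn":[0.03,0,0,0,0]}' 0.3 >/dev/null
python3 wr.py w6; python3 w.py "0.4975 0.288 0.0355" az=-17
```

```text
[322.  271.4] 858 z.011 [0.5068 0.2835] z.017 [0.5067 0.2837]
[252.4 331.9] 441 z.011 [0.4807 0.3417] z.017 [0.4813 0.3404]
[387.8 332.8] 308 z.011 [0.4528 0.2519] z.017 [0.454  0.2529]
[337.1 386.1] 5717 z.011 [0.4291 0.2962] z.017 [0.431  0.2961]
t 44.8 pos [0.4866 0.2939 0.0894] grasp [0.4887 0.2931 0.0838] gap 0.0271
tilt vec deg [20.3125 -7.3892] tilt 22.2 az -20 x-axis az -16.1 elev 22.1 q [ 0.62  0.58  1.83 -0.59  0.59  2.95]
0.4975 0.288 0.0355 tool d [-0.0091  0.0012  0.0545] rows 2 each [-0.0045  0.0006  0.0273]
turn 0.014 or -3.128 rows 1.0 q6 2.95
```

```bash

python3 -m crank '{"delta_pos":[[-0.009,0.001,0],[0,0.002,0.018],[0,0.002,0.018],[0,0.002,0.008],[0,0,0]],"turn":[-0.07,0,0,0,0]}' >/dev/null
python3 w.py "0.4977 0.287 0.034" az=-17
```

```text
t 45.3 pos [0.4967 0.2914 0.0526] grasp [0.4989 0.2907 0.047 ] gap 0.0268
tilt vec deg [21.0858 -6.7707] tilt 22.7 az -18 x-axis az -11.6 elev 22.6 q [ 0.6   0.65  1.85 -0.7   0.5   2.98]
0.4977 0.287 0.034 tool d [-0.0054  0.0034  0.018 ] rows 1 each [-0.0054  0.0034  0.018 ]
turn 0.087 or -3.055 rows 1.0 q6 2.98
```

```bash

python3 -m crank '{"delta_pos":[[-0.0058,0.004,0.003],[0,0.001,0],[0,0.001,0.009],[0,0,0.006],[0,0,0]],"turn":[0,0,0,0,0]}' |sed -n 4p
python3 w.py "0.4974 0.2867 0.0339" az=-17; python3 wr.py w7
```

```text
wrist_force: [0.3, -0.6, 0.8]
t 45.8 pos [0.4991 0.2875 0.0371] grasp [0.5013 0.2868 0.0316] gap 0.0274
tilt vec deg [21.4239 -6.5433] tilt 23.0 az -17 x-axis az -11.6 elev 22.9 q [ 0.59  0.68  1.86 -0.76  0.46  3.04]
0.4974 0.2867 0.0339 tool d [-0.0026  0.001   0.0024] rows 1 each [-0.0026  0.001   0.0024]
turn 0.086 or -3.055 rows 1.0 q6 3.04
[321.3 293.4] 1300 z.011 [0.5076 0.283 ] z.017 [0.5078 0.2832]
[252.1 332.9] 387 z.011 [0.4952 0.3241] z.017 [0.4958 0.323 ]
[387.3 328.5] 343 z.011 [0.4812 0.2518] z.017 [0.4823 0.253 ]
[339.4 385.6] 5285 z.011 [0.458  0.2841] z.017 [0.4598 0.2843]
```

View pics/w7.png

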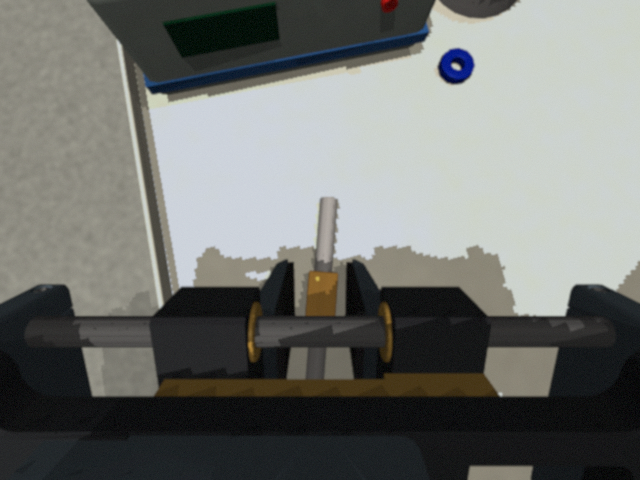

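```bash

python3 -m crank '{"delta_pos":[[-0.0025,0.001,0.0025],[0,0,0],[0,0,0],[0,0,0],[0,0,0]],"turn":[-0.04,0,0,0,0]}' 0 40| sed -n '2p;4,5p'; python3 w.py
python3 -m crank '{"delta_pos":[[0,0,-0.02],[0,0,-0.04],[0,0,-0.05],[0,0,-0.05],[0,0,-0.05]],"turn":[0,-0.1,-0.149,-0.149,-0.149]}' | tail -1
python3 w.py; python3 rows.py "0.3 -0.45 0.3" 17 -0.97 7|head -8
```

```text
ee_pos: [0.4973, 0.2866, 0.0339]
wrist_force: [0.4, 0.1, -0.2]
finger_gap: 0.0155
t 46.35 pos [0.4973 0.2866 0.0339] grasp [0.4996 0.286  0.0284] gap 0.0155
tilt vec deg [21.416  -6.5518] tilt 23.0 az -17 x-axis az -8.9 elev 22.8 q [ 0.59  0.68  1.87 -0.78  0.45  3.01]
finger_gap: 0.0156
t 46.85 pos [0.4173 0.3089 0.2237] grasp [0.4195 0.3082 0.2182] gap 0.0156
tilt vec deg [20.857  -6.8393] tilt 22.5 az -18 x-axis az 24.0 elev 17.1 q [ 0.73  0.31  1.79 -0.45  0.88  2.18]
0 [-0.022, 0.04, -0.001] -0.139
1 [-0.027, 0.036, -0.001] -0.139
2 [-0.032, 0.032, -0.001] -0.139
3 [-0.036, 0.027, -0.001] -0.139
4 [-0.04, 0.022, -0.001] -0.139
5 [-0.042, 0.016, -0.001] -0.139
6 [-0.044, 0.01, -0.001] -0.139
7 [-0.045, 0.004, -0.001] 0
```

```bash

python3 -m crank '{"delta_pos":[[-0.024,0.042,-0.01],[-0.029,0.038,-0.01],[-0.034,0.034,-0.008],[-0.038,0.029,-0.006],[-0.043,0.023,-0.004]],"turn":[-0.139,-0.139,-0.139,-0.139,-0.139]}' >/dev/null
python3 -m crank '{"delta_pos":[[-0.046,0.017,-0.002],[-0.048,0.01,-0.002],[-0.049,0.004,-0.002],[-0.049,0.004,-0.002],[-0.049,0.004,-0.002]],"turn":[-0.139,-0.139,0,0,0]}' >/dev/null
python3 -m crank '{"delta_pos":[[-0.049,0.004,-0.002],[-0.049,0.004,-0.002],[-0.049,0.004,-0.002],[-0.049,0.004,-0.002],[-0.049,0.004,-0.002]],"turn":[0,0,0,0,0]}' >/dev/null
python3 w.py "-0.08 -0.95 0.27" az=74
```

```text
t 48.35 pos [ 0.2822 -0.154   0.2773] grasp [ 0.2843 -0.1546  0.2717] gap 0.0156
tilt vec deg [19.9637 -5.9099] tilt 21.3 az -16 x-axis az 66.2 elev 2.8 q [-0.91 -0.18  2.16  0.28  0.88 -0.64]
-0.08 -0.95 0.27 tool d [-0.8738  0.0032 -0.0373] rows 18 each [-0.0485  0.0002 -0.0021]
turn -0.146 or 2.996 rows 1.0 q6 -0.64
```

```bash

python3 -m crank '{"delta_pos":[[-0.05,0,-0.002],[-0.05,-0.006,-0.002],[-0.05,-0.006,-0.002],[-0.05,-0.006,-0.002],[-0.05,-0.006,-0.002]],"turn":[-0.146,0,0,0,0]}' >/dev/null
python3 -m crank '{"delta_pos":[[-0.05,-0.006,-0.002],[-0.05,-0.006,-0.002],[-0.05,-0.006,-0.002],[-0.05,-0.006,-0.002],[-0.05,-0.006,-0.002]],"turn":[0,0,0,0,0]}' >/dev/null
python3 -m crank '{"delta_pos":[[-0.05,-0.006,-0.002],[-0.05,-0.006,-0.002],[-0.05,-0.006,-0.002],[-0.05,-0.006,-0.002],[-0.05,-0.006,-0.002]],"turn":[0,0,0,0,0]}' >/dev/null
python3 -m crank '{"delta_pos":[[-0.05,-0.006,0],[-0.05,-0.006,0],[-0.05,-0.006,0],[-0.05,-0.006,0],[-0.05,-0.006,0]],"turn":[0,0,0,0,0]}' >/dev/null
python3 w.py az=74
```

```text
t 50.35 pos [-0.1269 -0.9424  0.2251] grasp [-0.1249 -0.9432  0.2195] gap 0.0158
tilt vec deg [19.6528 -7.7645] tilt 21.6 az -22 x-axis az 69.5 elev -0.4 q [-1.9   1.08  0.22  0.39  1.81 -1.44]
turn -0.085 or 3.057 rows 1.0 q6 -1.44
```

```bash

python3 -m crank '{"delta_pos":[[-0.05,0,0],[-0.05,0,0],[-0.05,0,0],[-0.05,0,0],[-0.05,0,0]],"turn":[0,0,0,0,0]}' >/dev/null
python3 -m crank '{"delta_pos":[[-0.05,0,0],[-0.05,0,0],[-0.05,0,0],[-0.05,0,0],[-0.05,0,0]],"turn":[0,0,0,0,0]}' >/dev/null
python3 w.py az=72.4; python3 rows.py "0.6 -0.17 0.29" 24 -0.1 1 | head -2
```

```text
t 51.35 pos [-0.2243 -1.0419  0.1895] grasp [-0.2228 -1.0446  0.1843] gap 0.0154
tilt vec deg [ 14.2519 -25.8888] tilt 31.1 az -61 x-axis az 61.1 elev -17.8 q [-1.96  1.14  0.22  0.42  1.43 -1.52]
turn -0.202 or 2.94 rows 2.0 q6 -1.52
0 [0.045, 0.019, -0.011] -0.1
1 [0.043, 0.024, -0.011] 0
```

```bash

python3 -m crank '{"delta_pos":[[0.044,0.019,-0.014],[0.041,0.024,-0.016],[0.04,0.028,-0.018],[0.04,0.027,-0.018],[0.04,0.027,-0.018]],"turn":[-0.1,-0.1,0,0,0]}' >/dev/null
python3 -m crank '{"delta_pos":[[0.039,0.027,-0.018],[0.039,0.027,-0.018],[0.039,0.027,-0.018],[0.039,0.027,-0.016],[0.039,0.027,-0.016]],"turn":[0,0,0,0,0]}' >/dev/null
python3 -m crank '{"delta_pos":[[0.04,0.027,-0.014],[0.04,0.027,-0.014],[0.04,0.027,-0.014],[0.04,0.027,-0.014],[0.04,0.027,-0.014]],"turn":[0,0,0,0,0]}' >/dev/null
python3 w.py az=72.4 "0.612 -0.155 0.29"
```

```text
t 52.85 pos [ 0.2488 -0.5144  0.3123] grasp [ 0.2503 -0.5171  0.3071] gap 0.0156
tilt vec deg [ 14.1559 -25.6436] tilt 30.7 az -61 x-axis az 69.3 elev -21.1 q [-1.29  0.15  1.81  0.18  0.67 -1.12]
turn -0.055 or 3.087 rows 1.0 q6 -1.12
0.612 -0.155 0.29 tool d [ 0.4417  0.2527 -0.052 ] rows 11 each [ 0.0402  0.023  -0.0047]
```

```bash

python3 -m crank '{"delta_pos":[[0.041,0.023,-0.006],[0.039,0.026,-0.006],[0.04,0.026,-0.006],[0.04,0.026,-0.006],[0.04,0.026,-0.005]],"turn":[-0.055,0,0,0,0]}' >/dev/null
python3 -m crank '{"delta_pos":[[0.04,0.026,-0.005],[0.04,0.026,-0.005],[0.04,0.026,-0.005],[0.04,0.026,-0.005],[0.04,0.026,-0.005]],"turn":[0,0,0,0,0]}' >/dev/null
python3 w.py az=72.4 "0.6564 -0.236 0.1126"
```

```text
t 53.85 pos [ 0.5964 -0.1592  0.2994] grasp [ 0.5979 -0.1619  0.2943] gap 0.0152
tilt vec deg [ 14.4258 -26.0623] tilt 31.3 az -61 x-axis az 72.2 elev -22.6 q [-0.14  0.32  1.6  -0.54  0.94  0.36]
turn -0.003 or 3.138 rows 1.0 q6 0.36
0.6564 -0.236 0.1126 tool d [0.0213 0.0013 0.2096] rows 5 each [0.0043 0.0003 0.0419]
```

```bash

python3 -m crank '{"delta_pos":[[0.023,0,0.01],[0,-0.001,0.045],[0,-0.001,0.048],[0,-0.001,0.045],[0,0,0.02]],"turn":[0,0,0,0,0]}' |sed -n 4p
python3 w.py az=72.4 "0.6564 -0.236 0.1126"
```

```text
wrist_force: [0.8, 0.3, -0.6]
t 54.35 pos [ 0.6519 -0.2072  0.1439] grasp [ 0.6535 -0.2099  0.1388] gap 0.0157
tilt vec deg [ 15.1565 -25.8104] tilt 31.5 az -60 x-axis az 72.7 elev -22.4 q [-0.21  0.59  1.64 -0.7   0.64  0.52]
turn 0.005 or -3.137 rows 1.0 q6 0.52
0.6564 -0.236 0.1126 tool d [-0.0123 -0.0032  0.0408] rows 1 each [-0.0123 -0.0032  0.0408]
```

```bash

python3 -m crank '{"delta_pos":[[-0.01,-0.004,0.004],[0,0,0.01],[0,0,0.01],[0,0,0.004],[0,0,0]],"turn":[0,0,0,0,0]}' |sed -n 4p
python3 w.py az=72.4 "0.6559 -0.2362 0.1124"; python3 look.py p4
```

```text
wrist_force: [0.0, 0.0, 0.6]
t 54.85 pos [ 0.652  -0.23    0.1205] grasp [ 0.6536 -0.2327  0.1154] gap 0.0158
tilt vec deg [ 15.0396 -25.8165] tilt 31.4 az -60 x-axis az 72.6 elev -22.4 q [-0.25  0.63  1.64 -0.73  0.59  0.54]
turn 0.004 or -3.137 rows 1.0 q6 0.54
0.6559 -0.2362 0.1124 tool d [-0.0013  0.0016  0.0107] rows 1 each [-0.0013  0.0016  0.0107]
```

View pics/p4.png

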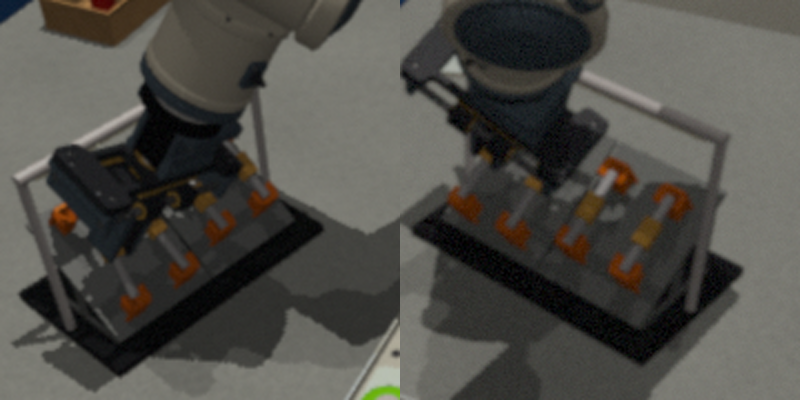

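```bash

python3 -m crank '{"delta_pos":[[0.001,0.0016,0.003],[0,0,0.003],[0,0,0.003],[0,0,0.002],[0,0,0]],"turn":[0,0,0,0,0]}' 0 8|sed -n '4p'
python3 w.py "0.6559 -0.2362 0.1124"
```

```text
wrist_force: [-1.1, 0.7, 0.9]
t 55.45 pos [ 0.6582 -0.2337  0.1132] grasp [ 0.6598 -0.2364  0.1081] gap 0.0163
tilt vec deg [ 15.254  -25.8515] tilt 31.6 az -59 x-axis az 72.7 elev -22.4 q [-0.25  0.65  1.63 -0.74  0.58  0.54]
0.6559 -0.2362 0.1124 tool d [-0.0025 -0.0021  0.0012] rows 1 each [-0.0025 -0.0021  0.0012]
```

Light contact at depth; release and retreat, then check.

```bash

python3 -m crank '{"delta_pos":[[0,-0.001,0.002],[0,0,0],[0,0,0],[0,0,0],[0,0,0]],"turn":[0,0,0,0,0]}' 0.33|sed -n '4,5p'
python3 -m crank '{"delta_pos":[[0,0,-0.02],[0,0,-0.04],[0,0,-0.048],[0,0,-0.048],[0.045,0,-0.02]],"turn":[0,0,0,0,0]}'|sed -n '2p;4p'
python3 look.py p5; python3 - <<'E'
from h import *
g,s=load("p5_scene.npz"),load("p5_side.npz")
for n,G in(("sc",g),("si",s)): print(n,[(c.tolist(),a) for c,a in blobs(G,(14,100,60),(26,255,255),25) if (150<c[0]<300 and 120<c[1]<250 if n=="sc" else 320<c[0]<500 and 90<c[1]<230)])
E
```

```text
wrist_force: [-0.1, 0.1, 0.0]
finger_gap: 0.0301
ee_pos: [0.621, -0.1166, 0.2469]
wrist_force: [1.0, 0.9, -0.6]
sc [([249.3, 164.5], 88), ([230.1, 177.9], 108), ([208.1, 189.7], 109), ([186.9, 205.8], 118)]
si [([353.6, 127.6], 131), ([379.8, 138.1], 160), ([404.3, 153.1], 162), ([433.2, 165.8], 160)]
```

```bash
python3 - <<'E'
from h import *
np.set_printoptions(precision=4,suppress=True)
g,s=load("p5_scene.npz"),load("p5_side.npz")
for n,a,b in(("A",(249.3,164.5),(433.2,165.8)),("B",(230.1,177.9),(404.3,153.1)),("L2",(208.1,189.7),(379.8,138.1)),("C",(186.9,205.8),(353.6,127.6))): print(n,*tri(g,a,s,b))
def rods(G,cs):  # grey bright rod pixels near each block: line fit of rod + block
    hsv=cv2.cvtColor(G["pixels"],cv2.COLOR_RGB2HSV).astype(int); u,v=np.meshgrid(range(640),range(480))
    for c in cs:
        m=(np.hypot(u-c[0],v-c[1])<13)&(hsv[...,0]>=14)&(hsv[...,0]<=26)&(hsv[...,1]>100)&(hsv[...,2]>60)
        m2=(np.hypot(u-c[0],v-c[1])<19)&(hsv[...,1]<60)&(hsv[...,2]>115)
        for q in(m,m2):
            p=np.argwhere(q)[:,::-1].astype(float)
            if len(p)<8: print("few",len(p),end=" "); continue
            w,V=np.linalg.eigh(np.cov((p-p.mean(0)).T)); print(len(p),"ang",np.degrees(np.arctan2(V[1,1],V[0,1]))%180,"ratio",(w[1]/w[0])**.5,end=" | ")
        print()
rods(g,((249.3,164.5),(230.1,177.9),(208.1,189.7),(186.9,205.8))); print(); rods(s,((433.2,165.8),(404.3,153.1),(379.8,138.1),(353.6,127.6)))
for n in("scene","side"):
    G=load(f"p5_{n}.npz"); print(n,[(c.tolist(),a) for c,a in blobs(G,(3,100,70),(13,255,255)) if (150<c[0]<300 and 120<c[1]<250 if n=="scene" else 320<c[0]<500 and 90<c[1]<230)])
E
python3 w.py
```

```text
A [ 0.4863 -0.192   0.0904] 0.0054701807833416796
B [ 0.547  -0.2073  0.0896] 0.004267590701603798
L2 [ 0.6044 -0.2285  0.092 ] 0.004158038057100645
C [ 0.6651 -0.2431  0.0891] 0.0038895266066980116
87 ang 51.4054662345027 ratio 1.121659635621675 | 130 ang 104.42494704056753 ratio 1.7350726058211219 | 
106 ang 39.922942347227064 ratio 1.283308503100108 | 53 ang 51.86753959912773 ratio 16.6813075924677 | 
109 ang 51.45279061478497 ratio 1.3408392193512777 | 59 ang 51.92487453929038 ratio 16.518542242073096 | 
118 ang 47.18213794553132 ratio 1.2249472134783346 | 63 ang 51.855988246000486 ratio 17.876037415360052 | 

160 ang 118.94507434593524 ratio 1.3832332716373048 | 73 ang 123.0950518218678 ratio 14.092218426149723 | 
161 ang 123.1502145085144 ratio 1.2964097508745511 | 72 ang 123.50183747089734 ratio 15.0412578885571 | 
160 ang 115.43065257623944 ratio 1.2339808522434543 | 69 ang 123.19290661863776 ratio 14.955007088125498 | 
130 ang 125.8190501365796 ratio 1.3769873799088568 | 141 ang 128.53748174402733 ratio 1.1203234498785943 | 
scene [([218.0, 163.9], 85), ([192.2, 171.3], 94), ([258.9, 177.6], 81), ([169.3, 185.2], 102), ([239.5, 190.6], 84), ([223.0, 209.8], 103), ([201.4, 224.6], 100)]
side [([399.6, 118.0], 89), ([418.5, 135.1], 144), ([342.2, 151.8], 140), ([446.0, 148.3], 135), ([366.1, 164.2], 138), ([395.8, 171.1], 141), ([423.0, 185.3], 143)]
t 56.55 pos [ 0.622  -0.1109  0.2431] grasp [ 0.6236 -0.1136  0.238 ] gap 0.0301
tilt vec deg [ 14.999 -25.649] tilt 31.2 az -60 x-axis az 72.8 elev -22.3 q [-0.04  0.42  1.62 -0.6   0.88  0.51]
```

```bash
python3 -c "
from station import bot; print(bot.job_done())"
```

```text
the job is handed in; nothing more can be done
None
```

All three loose spindles are in their rows. The two 80 mm ones lie in the two short cradles and the 110 mm one is in the free long cradle. I handed the job in at about 56.6 s of the 64 s allowed, and no verdict was reported.

**How it was done:** The moves cannot tilt the tool directly. I tilted it by pushing the arm outward against its reach limit, on one side to tilt it and on the other to straighten it before the next grasp. I carried each spindle in that way, lowered it square enough to clear the light bar, and released it with light contact. On the second short one the rod's upper end touched the end stop with about 7 N; I shifted it downhill and it went in.

**What the last checks showed:**
- **Angle:** in the scene view the rods of the second short spindle, the loose long one and the one already there are parallel within 0.1°. The side view agrees within 0.4° for both short ones and the spindle already there.
- **Position:** I had no exact cradle points, so I compared measured block centres with the spindle already there. The first short one sits within about 3 mm of where it should be. The second is about 4 mm downhill, and the long one about 5 mm downhill, which matches the 4 mm of slack to the end stops.
- **Undisturbed:** the spindle already in the rack is within about 1.5 mm of where it was measured at the start. I did not re-measure the yo-yo, tin and bearing; the gripper stayed clear of them.

**Checks that failed:** the first short rod's angle in the scene view and the long rod's angle in the side view could not be read, because other grey pixels near them spoiled the fit. The final picture could not be viewed, as the limit of 12 had been reached, so the last check rests on those numbers alone.

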